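Polish a turned ball in the hand-cranked mill and let it out with the pedal

TASK

Polish the wooden ball in the mill: grip the handle of the tilted wheel and crank it two full turns, anticlockwise seen from above (the handle first goes from the robot's side up to the tower), at an even, unhurried pace over the heavy part of each turn so that the wheel never kicks back or runs away, and let go only when the counterweight hangs at the bottom again. Then press the pedal lever down so that the linked lid lifts and the ball rolls to the end of the trough, and ease the pedal back up until the lid is shut, without letting it snap. Use only the pedal to move the lid and the ball, and leave the jar, the sanding block and the house alone.

Things in the scene. Friction and masses are not known exactly. Their poses are not given: they have to be found in the camera images.
- mill: The wooden mill, 130 x 520 x 340 mm; origin on the table top, below the wheel's hub. Its -x side faces the robot, +y is to the robot's left, z up; turned about z by -0.12 to 0.2 rad. Along y: pedal at the left end, tilted crank wheel, tower (y -68 to -135 mm) with a hopper head, ball trough to the right (x -50 to 10, y -135 to -311). All offsets below are in mm in its frame.
- hopper_edge (a point): Middle of the lower edge of the hopper head on the wheel's side, (-5, -41, 252). The head reaches x -65 to 55, y -41 to -155, z 252 to 337 and overhangs the wheel: a hand straight above the handle strikes it when the handle passes the top of its circle, so lean the tool over to the mill's +y (the robot's left), along the axle.
- crank_hub (a point): Centre of the back of the crank wheel on its axle, (0, 0, 122). Its z axis is the axle, pointing out of the wheel's face, leaning 35 degrees from vertical to +y: (0, 0.574, 0.819) in the mill's frame. It turns with the wheel: -x points to the handle, y to the counterweight. Wheel: steel disc 150 mm across, 10 thick; hub nut reaches 18 mm out, counterweight 23.
- handle_grip (a point): Grip point on the crank handle's own axis, 55 mm out along the axle direction from crank_hub and 65 mm from the axle (crank radius). The handle is a wooden cylinder 28 mm thick, parallel to the axle, 14 to 87 mm out; it spins freely on its pin, so a hand may keep its orientation while going round. A tool held along the axle (tilted 35 degrees) clears everything.
- counterweight (a point): Centre of the steel block (75 x 34 x 14 mm, 1.1 to 1.5 kg) on the wheel, 50 mm from the axle, a quarter turn behind the handle: with the weight at the bottom (+y), the handle is at -x, nearest the robot. Heaviest with the handle at the top (about 10 N at it); with the handle low the weight drives the wheel ahead. Let go with the weight over 0.3 rad off the bottom, it swings.
- crank (a joint): Crank angle, rad: 0 with the weight at the bottom and the handle at -x of the mill; grows in the working direction, anticlockwise seen from above: handle nearest the robot, top (by the tower), far side, bottom (by the pedal). The handle stands at 65 mm x (-cos, 0, 0) + 65 mm x sin along the slope (0, -0.819, 0.574). Unlimited. Start -0.3 to 0.3.
- pedal_pad (a point): Centre of the top face of the rubber pad (44 x 55 mm) at the free end of the pedal lever, left end of the mill; about (-20, 165, 89) when up; turns with the lever. Hinge along the mill's x at y 35, z 55; the pad sinks about 40 mm. A spring pushes it up with 3 N (up) to 8 N (fully down); let go, it snaps up.
- pedal (a joint): Pedal angle, rad: 0 up, 0.3 fully down against its stop.
- lid (a joint): Lid angle, rad: 0 shut (hanging across the trough at y -193, hinged at z 122), 1.2 fully lifted with its free edge towards -y. Always 4 times the pedal angle. The ball fits under it from about 0.9.
- ball_center (a point): Centre of the turned wooden ball, 50 mm across, loose in the sloping trough behind the lid; it rolls to the end wall by itself in about 1 s when the lid is up.
- trough_end (a point): Where the ball's centre comes to lie against the end wall of the trough (within a few mm), (-20, -286, 42). Trough walls are 80 mm high; before the lid it is roofed, 142 mm high.
- jar: Bystander: turned wooden jar with a button lid, 47 mm across, 73 high, right of the mill; origin at its foot.
- sanding_block: Bystander: wooden sanding block 39 x 65 x 28 mm, left of the mill; origin at the centre of its underside.
- house: Bystander: half-timbered wooden house 58 x 56 x 125 mm behind the mill; origin at the centre of its underside.

How it is judged:
By the outcome, as a careful person would: the job done as asked, in the order asked, and still so for the second after the job is handed in, with the robot touching nothing.
It also fails if it takes over 72 s, if anything falls off the work surface, if the arm or the gripper's body presses on something with over 40 N, if the wrist force passes 120 N, or if a joint passes its speed limit or range.

ROBOT

A 6-joint arm with a two-finger parallel gripper is mounted at the origin on a cart in front of the work surface, level with it; the furniture and walls round the work are solid. World frame = base frame: x ahead of the robot, y to its left, z up, the work surface at z = 0. Lengths are in m, angles in rad, forces in N, time in s.
With the tool pointing down it reaches from about 0.4 to 0.825 m from the base axis. Payload 7 kg.
Tool frame: the origin (TCP) lies at the centre of the arm's flange, where the gripper is bolted on; the fingertips stand 178 mm ahead of it and the grasp point (between the pads) lies 159 mm ahead of it; x points along the fingers, y is the direction in which the jaws open and shut, and the axes are right-handed (so a half turn about x gives the same grasp; the last joint's range is limited). The gripper opens to 88 mm and grips with 3 to 60 N. Pads are 19 mm wide; open, the fingers measure 130 mm over their backs; the gripper's body (78 mm by 193 mm) begins 47 mm behind the grasp point.
Start: joints at [1.494, 0.359, 0.012, 0, -1.224, -0.288], TCP at [0.241, 0.631, 0.405] pointing down, gripper open.
Joint ranges: [-3.07, 3.07], [-1.43, 2.12], [-1.02, 1.25], [-3.03, 1.67], [-3.05, -0], [-3.03, 3.03]. Speed limits (rad/s): [2.39, 2.39, 3.01, 3.14, 3.14, 3.14].

INTERFACE

Orientations are given as [roll, pitch, yaw] about the fixed x, y, z axes, in that order (R = Rz(yaw) Ry(pitch) Rx(roll)).
In Python, from station import status, viewer, arm gives the robot as it stands. The module is installed in compiled form; this text tells all that it offers.
- The arm moves only by the tool apply_moves, never from a script. Its argument "commands" is a list of rows, each an object of numbers: "dx", "dy", "dz": the shift along the world's x, y, z in mm; "spin": the turn about the world's z in degrees; "hand": the closure, from 0 (fully open) to 1 (shut). A call has exactly 5 rows; each row shifts and turns the commanded pose from where the row before left it; what a row does not reach is not made up. A row lasts 1/8 s, in which the tool goes at most 62.5 mm and 10.7 degrees, less where a joint would pass 70% of its speed; a pose out of reach is approached as far as the arm can. A call is refused whole if a number of a shift passes 62.5 or a number of a turn 10.7, either way. A call with a gripper value outside its range is refused whole. The fingers move at their own pace and stop on an object; "grip_force" is the grip in N (left out, the last holds). Time passes only in rows, so rows that do not move let the fingers close, or fill a call up. It gives the time, the measured TCP pose, the force and the opening at its end, in the units of the state.
- status.get_state(): the state, without advancing time (a new reading comes with each control period).
- viewer.grab_frame(name): name is "side" or "top"; returns the picture (400x640x3 uint8, red, green, blue); there is no depth.
- viewer.camera_info(name): a dict with "fx", "fy", "cx", "cy" (pixels), "D" ([k1, k2, p1, p2, k3] as OpenCV has them; the pictures are not rectified), "eye" and "attitude" of the camera in the world. Camera axes: x right, y up, looking along -z (the intrinsics and any distortion apply to the point x, -y, -z); pixel columns grow to the right and rows downward; lengths in m; the calibration is good to about 2 mm. A picture is of the moment at which its call begins. camera_info takes no time and is no camera call.
- arm.job_done(): hands the job in, once; it reports no verdict.
The state is a dict: "t": time; "q": joint angles; "qd": joint speeds; "joint_efforts": joint torques, N m; "eef_pos": TCP position; "ee_rot": TCP orientation; "force": force on the tool from outside, world axes, zero at the start; "moment": the same for the moment, N m; "width": finger opening in m.
Only numpy, scipy, OpenCV 4.12 (cv2) and the standard library are available. Lean on these libraries where they do the work, as an engineer would, in place of code of your own. Each camera call takes 0.05 s, during which the arm holds its last target.

## Working session

There is one attempt and no reset: what is moved stays moved. The work goes in short steps, Python scripts to look and compute and a tool call to move; the robot and the scene stay as the last step left them, time stands still between calls to the robot, and variables do not carry over. Pictures are saved under pics/ and viewed, and the job is handed in when it is done.

Besides the shell and the picture viewer there is one more tool, called after "Call:" as a command line: name --argument value ..., lists and objects as JSON in quotes. apply_moves: Moves the arm, as the interface text tells. Its arguments: {"type":"object","properties":{"commands":{"type":"array","items":{"type":"object","properties":{"dx":{"type":"number"},"dy":{"type":"number"},"dz":{"type":"number"},"spin":{"type":"number"},"hand":{"type":"number"}}}},"grip_force":{"type":"number"}},"required":["commands"]}

```bash
mkdir -p pics; ls; python3 - <<'E'
from station import status, viewer
import cv2,numpy as np
s=status.get_state()
for k,v in s.items(): print(k,np.round(v,4))
for n in("side","top"):
    im=viewer.grab_frame(n); cv2.imwrite(f"pics/{n}0.png",im[:,:,::-1]); print(n,viewer.camera_info(n))
E
```

```text
pics
t 0.0
q [ 1.4941e+00  3.5940e-01  1.1000e-02 -4.0000e-04 -1.2241e+00 -2.8810e-01]
qd [-0.0012  0.0001  0.0006 -0.0005  0.0008  0.0002]
joint_efforts [-7.00000e-04 -5.82722e+01  2.93046e+01  6.99690e+00  6.80000e-03
 -2.00000e-04]
eef_pos [0.2407 0.6304 0.4037]
ee_rot [ 1.6514  1.5691 -1.8551]
force [-0.9001  0.3501  0.2386]
moment [ 0.0308 -0.014  -0.0158]
width 0.0878
side {'fx': 409.48233878050087, 'fy': 409.48233878050087, 'cx': 316.6260421358401, 'cy': 199.61760537120907, 'D': array([-0.02565179,  0.        ,  0.        ,  0.        ,  0.        ]), 'eye': array([1.16384861, 0.4633522 , 1.3206012 ]), 'attitude': array([ 0.54084666, -0.00571367,  2.2184536 ])}
top {'fx': 401.7784766833478, 'fy': 401.7784766833478, 'cx': 316.8646317038969, 'cy': 199.93437136167162, 'D': array([-0.03653194,  0.        ,  0.        ,  0.        ,  0.        ]), 'eye': array([0.45921435, 0.04844878, 1.40424302]), 'attitude': array([ 0.11465056, -0.00367946, -1.56650416])}
```

View pics/side0.png

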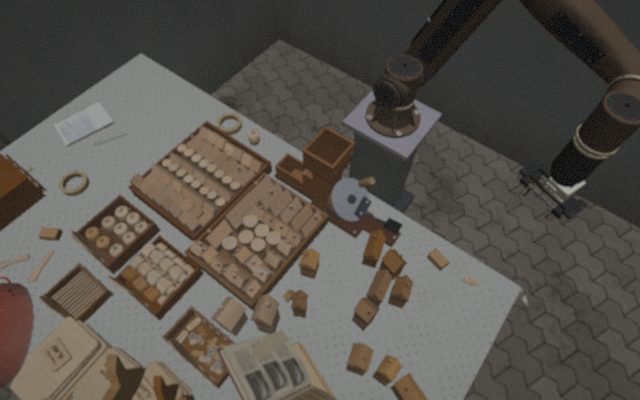

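View pics/top0.png

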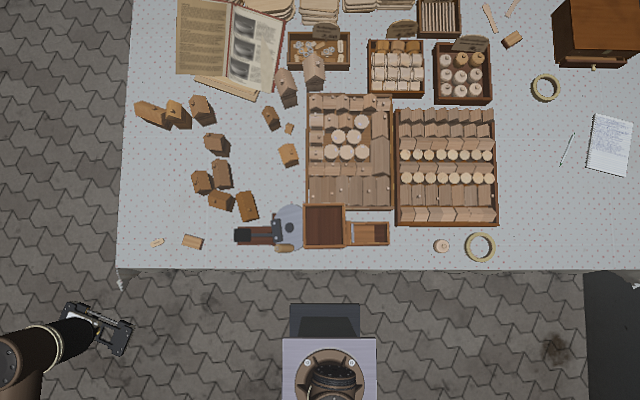

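```bash
python3 - <<'E'
import cv2
a=cv2.imread("pics/top0.png")[195:260,225:400]; cv2.imwrite("pics/topc.png",cv2.resize(a,None,fx=4.5,fy=4.5,interpolation=cv2.INTER_CUBIC))
a=cv2.imread("pics/side0.png")[120:250,265:410]; cv2.imwrite("pics/sidec.png",cv2.resize(a,None,fx=4.5,fy=4.5,interpolation=cv2.INTER_CUBIC))
E
```

```text
(no output)
```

View pics/topc.png

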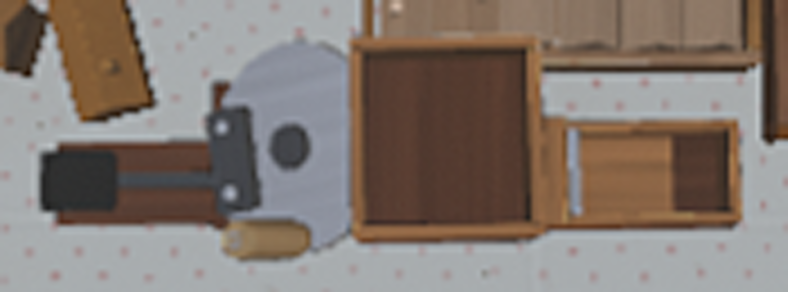

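View pics/sidec.png

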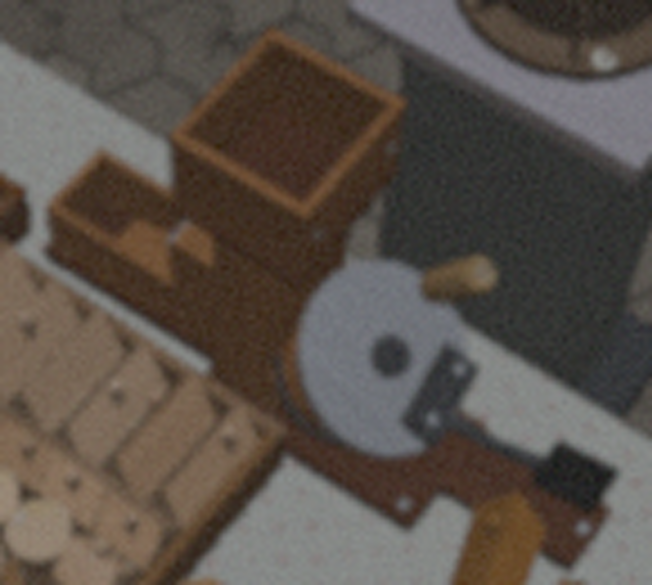

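```bash
cat > h.py <<'E'
import numpy as np,cv2
from scipy.spatial.transform import Rotation as R
from scipy.optimize import least_squares
from station import viewer
C={n:viewer.camera_info(n) for n in("side","top")}
def proj(n,P):
    c=C[n]; Rm=R.from_euler('xyz',c["attitude"]).as_matrix()
    X=(np.atleast_2d(P)-c["eye"])@Rm*[1,-1,-1]
    K=np.array([[c["fx"],0,c["cx"]],[0,c["fy"],c["cy"]],[0,0,1.]])
    return cv2.projectPoints(X,np.zeros(3),np.zeros(3),K,c["D"])[0][:,0]
def hand(th,s=55,r=65):
    ax=np.array([0,np.sin(np.radians(35)),np.cos(np.radians(35))]); sl=np.array([0,-ax[2],ax[1]])
    return np.array([0,0,122])+s*ax+r*(np.array([-np.cos(th),0,0])+np.sin(th)*sl)
def world(p,P): # p=x,y,yaw  P mm
    return R.from_euler('z',p[2]).apply(np.atleast_2d(P)/1000)+[p[0],p[1],0]
E
cat > fit.py <<'E'
from h import *
H=[(55,-41,337),(55,-155,337),(-65,-155,337),(-65,-41,337)]
top=[((352,38),H[0]),((543,37),H[1]),((543,238),H[2]),((354,238),H[3]),((741,121),(10,-311,80)),((741,222),(-50,-311,80)),((78,180),(-20,165,89)),((290,147),tuple(hand(0,18,0))),((234,240),'h')]
side=[((172,133),H[1]),((273,30),H[2]),((405,103),H[3]),((305,215),H[0]),((391,355),tuple(hand(0,18,0))),((485,272),'h')]
def res(p):
    o=[]
    for n,L,of in(("top",top,(225,195)),("side",side,(265,120))):
        px=np.array([[(a+.5)/4.5-.5+of[0],(b+.5)/4.5-.5+of[1]] for (a,b),_ in L])
        W=world(p,np.array([hand(p[3],87) if isinstance(m,str) else m for _,m in L],float))
        o.append(proj(n,W)-px)
    return np.vstack(o).ravel()
r=least_squares(res,[.45,.05,0,0],loss='soft_l1')
print(r.x,np.round(res(r.x).reshape(-1,2),1).tolist())
p=r.x; np.save("p.npy",p)
print(world(p,[hand(p[3],s) for s in(55,80,87)]),world(p,(-20,165,89)))
E
python3 fit.py
```

```text
[0.51825093 0.12257063 0.01369804 0.15403271] [[0.1, -0.1], [0.3, -0.3], [1.1, 0.3], [-0.1, 0.7], [-2.1, 2.6], [-1.6, -1.6], [0.4, -0.1], [-0.4, -0.0], [0.2, -0.0], [-1.2, 0.2], [-0.5, -1.2], [0.4, -0.5], [0.0, 0.3], [0.4, 0.4], [-0.2, 0.5]]
[[0.45370631 0.14506628 0.1727734 ]
 [0.45350989 0.15940435 0.1932522 ]
 [0.4534549  0.16341901 0.19898627]] [[0.4959927 0.2872812 0.089    ]]
```

```bash
sed -i 's/((741,121),(10,-311,80)),((741,222),(-50,-311,80)),//' fit.py; python3 fit.py; cat > st.py <<'E'
from h import *
from station import status
s=status.get_state(); Rm=R.from_euler('xyz',s["ee_rot"]).as_matrix()
g=np.array(s["eef_pos"])+0.159*Rm[:,0]
y=Rm[:,1]; print("t",round(s["t"],2),"tcp",np.round(np.array(s["eef_pos"])*1000,1),"grasp",np.round(g*1000,1),"yaxis deg",round(np.degrees(np.arctan2(y[1],y[0])),2),"tilt",np.round(Rm[:,0],4),"F",np.round(s["force"],1),"M",np.round(s["moment"],2),"w",round(s["width"]*1000,1),"q",np.round(s["q"],2))
E
python3 st.py
```

```text
[0.51829547 0.1231183  0.01283754 0.16440468] [[-0.1, -0.1], [0.1, -0.2], [0.8, 0.3], [-0.4, 0.7], [0.2, -0.2], [-0.6, -0.0], [0.1, -0.1], [-1.0, 0.3], [-0.3, -1.1], [0.5, -0.4], [0.2, 0.4], [0.6, 0.5], [-0.2, 0.5]]
[[0.45388412 0.14512563 0.1731552 ]
 [0.45370004 0.15946386 0.193634  ]
 [0.4536485  0.16347856 0.19936807]] [[0.49617899 0.28784796 0.089     ]]
t 0.1 tcp [240.7 630.4 403.8] grasp [240.7 630.2 244.8] yaxis deg -110.91 tilt [-4.0e-04 -1.5e-03 -1.0e+00] F [ 0.  -0.3  0.1] M [-0.01  0.01 -0.04] w 87.9 q [ 1.49  0.36  0.01 -0.   -1.22 -0.29]
```

Call:
apply_moves --commands '[{"dx": 10, "dy": -20, "spin": -6.8}, {"dx": 24, "dy": -50, "spin": -6.8}, {"dx": 24, "dy": -50, "spin": -6.8}, {"dx": 24, "dy": -50, "spin": -6.8}, {"dx": 24, "dy": -50, "spin": -6.8}]'

```text
invalid input at $.commands[0]: expected keys dx, dy, dz, spin, hand
```

Call:
apply_moves --commands '[{"dx": 24, "dy": -50, "spin": -6.8}, {"dx": 24, "dy": -50, "spin": -6.8}, {"dx": 24, "dy": -50, "spin": -6.8}, {"dx": 23, "dy": -50, "spin": -6.8}, {"dx": 12, "dy": -43, "spin": -7.2}]'

```text
invalid input at $.commands[0]: expected keys dx, dy, dz, spin, hand
```

```bash
python3 st.py; python3 - <<'E'
from station import viewer
import cv2
for n,(a,b,c,d) in {"top":(150,280,220,360),"side":(80,240,300,460)}.items():
    im=viewer.grab_frame(n)[a:b,c:d,::-1]; cv2.imwrite(f"pics/{n}1.png",cv2.resize(im,None,fx=4,fy=4,interpolation=cv2.INTER_CUBIC)[:600])
E
```

```text
t 0.1 tcp [240.7 630.4 403.8] grasp [240.7 630.2 244.8] yaxis deg -110.91 tilt [-4.0e-04 -1.5e-03 -1.0e+00] F [ 0.  -0.3  0.1] M [-0.01  0.01 -0.04] w 87.9 q [ 1.49  0.36  0.01 -0.   -1.22 -0.29]
```

View pics/top1.png

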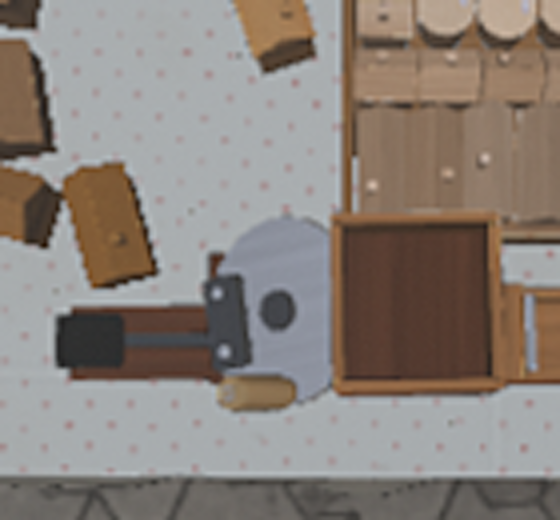

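View pics/side1.png

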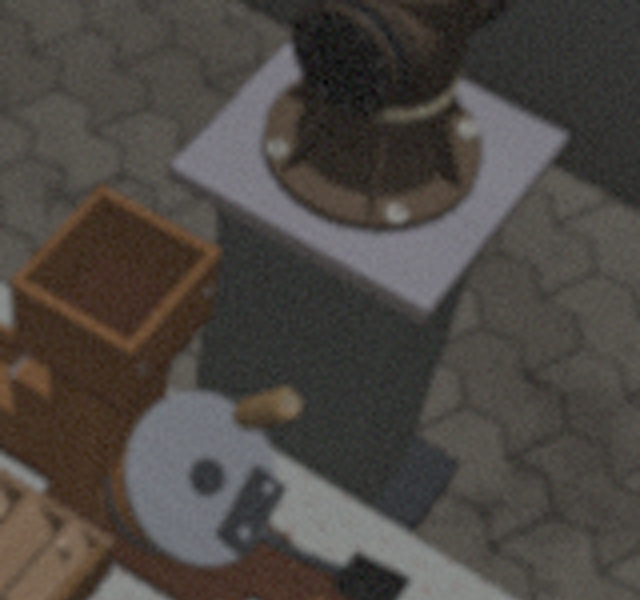

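Call:
apply_moves --commands '[{"dx": 10, "dy": -20, "dz": 0, "spin": -6.8, "hand": 0}, {"dx": 24, "dy": -50, "dz": 0, "spin": -6.8, "hand": 0}, {"dx": 24, "dy": -50, "dz": 0, "spin": -6.8, "hand": 0}, {"dx": 24, "dy": -50, "dz": 0, "spin": -6.8, "hand": 0}, {"dx": 24, "dy": -50, "dz": 0, "spin": -6.8, "hand": 0}]' --grip_force 40

```text
t: 0.82
eef_pos: [0.3473, 0.4088, 0.4047]
ee_rot: [-1.506, 1.571, 0.674]
force: [0.1, -0.2, 0.7]
width: 0.0877
```

Call:
apply_moves --commands '[{"dx": 24, "dy": -50, "dz": 0, "spin": -6.8, "hand": 0}, {"dx": 24, "dy": -50, "dz": 0, "spin": -6.8, "hand": 0}, {"dx": 24, "dy": -50, "dz": 0, "spin": -6.8, "hand": 0}, {"dx": 23, "dy": -50, "dz": 0, "spin": -6.8, "hand": 0}, {"dx": 12, "dy": -43, "dz": 0, "spin": -7.2, "hand": 0}]'

```text
t: 1.45
eef_pos: [0.4543, 0.1657, 0.4047]
ee_rot: [-1.314, 1.571, 0.264]
force: [0.7, 0.9, -0.1]
width: 0.088
```

```bash
python3 st.py; python3 - <<'E'
from station import viewer
import cv2
for n,(a,b,c,d) in {"top":(150,280,220,360),"side":(80,240,300,460)}.items():
    im=viewer.grab_frame(n)[a:b,c:d,::-1]; cv2.imwrite(f"pics/{n}2.png",cv2.resize(im,None,fx=4,fy=4,interpolation=cv2.INTER_CUBIC)[:600])
E
```

```text
t 1.45 tcp [454.3 165.7 404.7] grasp [454.4 165.7 245.7] yaxis deg -179.57 tilt [ 1.e-04  0.e+00 -1.e+00] F [ 0.7  0.9 -0.1] M [ 0.13 -0.06 -0.01] w 88.0 q [ 0.76  0.04 -0.4   0.   -1.14 -0.75]
```

View pics/top2.png

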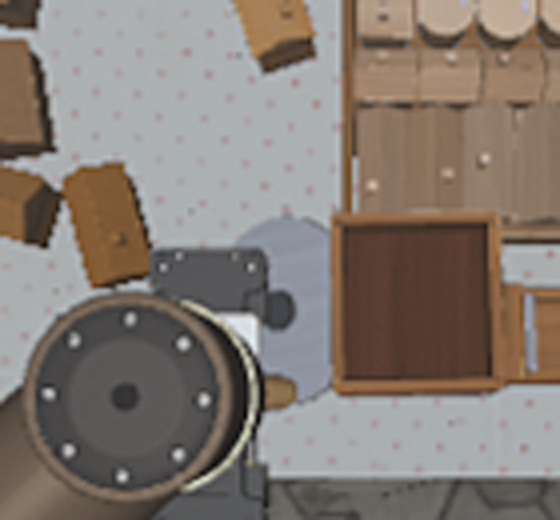

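View pics/side2.png

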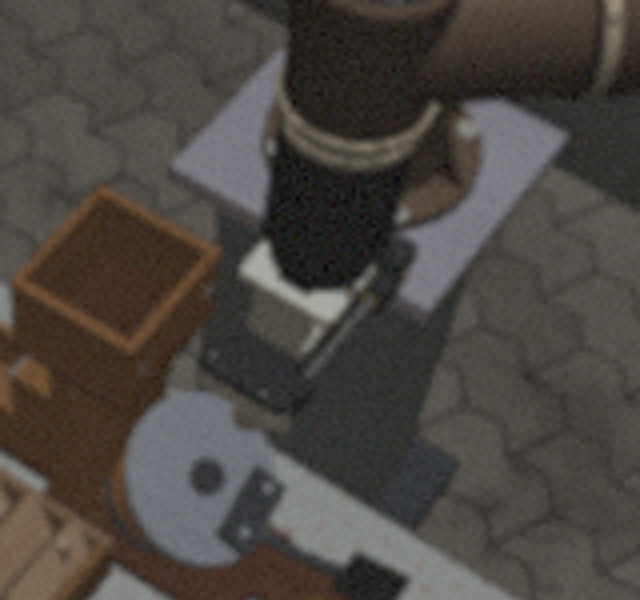

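Call:
apply_moves --commands '[{"dx": 0, "dy": 0, "dz": -10, "spin": 0, "hand": 0}, {"dx": 0, "dy": 0, "dz": -15, "spin": 0, "hand": 0}, {"dx": 0, "dy": 0, "dz": -15, "spin": 0, "hand": 0}, {"dx": 0, "dy": 0, "dz": -11, "spin": 0, "hand": 0}, {"dx": 0, "dy": 0, "dz": 0, "spin": 0, "hand": 0}]'

```text
t: 2.17
eef_pos: [0.4535, 0.1677, 0.3524]
ee_rot: [2.279, 1.568, -2.42]
force: [-0.3, 0.1, 0.8]
width: 0.0874
```

```bash
python3 st.py; python3 - <<'E'
from station import viewer
import cv2
for n,(a,b,c,d) in {"top":(170,270,240,360),"side":(100,240,320,440)}.items():
    im=viewer.grab_frame(n)[a:b,c:d,::-1]; cv2.imwrite(f"pics/{n}3.png",cv2.resize(im,None,fx=5,fy=5,interpolation=cv2.INTER_CUBIC)[:600])
E
```

```text
t 2.17 tcp [453.5 167.7 352.4] grasp [453.2 167.5 193.4] yaxis deg -179.26 tilt [-0.0018 -0.0016 -1.    ] F [-0.3  0.1  0.8] M [ 0.06 -0.05  0.01] w 87.4 q [ 0.76  0.09 -0.47 -0.   -1.01 -0.75]
```

View pics/side3.png

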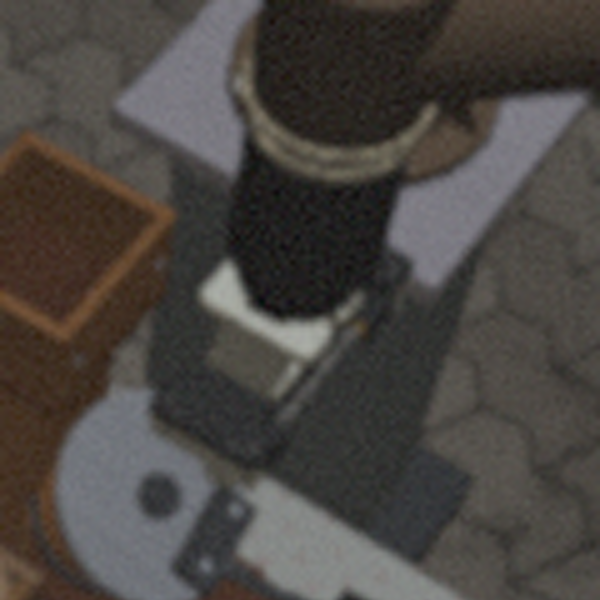

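Call:
apply_moves --commands '[{"dx": 0, "dy": 0, "dz": 0, "spin": 0, "hand": 1}, {"dx": 0, "dy": 0, "dz": 0, "spin": 0, "hand": 1}, {"dx": 0, "dy": 0, "dz": 0, "spin": 0, "hand": 1}, {"dx": 0, "dy": 0, "dz": 0, "spin": 0, "hand": 1}, {"dx": 0, "dy": 0, "dz": 0, "spin": 0, "hand": 1}]' --grip_force 30

```text
t: 2.9
eef_pos: [0.4538, 0.1675, 0.3537]
ee_rot: [-0.865, 1.571, 0.718]
force: [-0.5, 0.4, -0.7]
width: 0.043
```

```bash
python3 st.py
```

```text
t 2.9 tcp [453.8 167.5 353.7] grasp [453.8 167.5 194.7] yaxis deg -179.3 tilt [ 1.e-04  1.e-04 -1.e+00] F [-0.5  0.4 -0.7] M [ 0.11 -0.07 -0.  ] w 43.0 q [ 0.76  0.08 -0.47  0.   -1.01 -0.75]
```

Still closing; wait on.

Call:
apply_moves --commands '[{"dx": 0, "dy": 0, "dz": 0, "spin": 0, "hand": 1}, {"dx": 0, "dy": 0, "dz": 0, "spin": 0, "hand": 1}, {"dx": 0, "dy": 0, "dz": 0, "spin": 0, "hand": 1}, {"dx": 0, "dy": 0, "dz": 0, "spin": 0, "hand": 1}, {"dx": 0, "dy": 0, "dz": 0, "spin": 0, "hand": 1}]'

```text
t: 3.52
eef_pos: [0.4541, 0.1676, 0.3537]
ee_rot: [-1.387, 1.57, 0.196]
force: [4.9, -0.8, -3.2]
width: 0.0248
```

```bash
python3 st.py
```

```text
t 3.52 tcp [454.1 167.6 353.7] grasp [454.2 167.6 194.7] yaxis deg -179.3 tilt [ 7.e-04  1.e-04 -1.e+00] F [ 4.9 -0.8 -3.2] M [-0.25 -1.92  0.08] w 24.8 q [ 0.76  0.08 -0.47  0.   -1.01 -0.75]
```

Call:
apply_moves --commands '[{"dx": 0, "dy": 0, "dz": 0, "spin": 0, "hand": 0.6}, {"dx": 0, "dy": 0, "dz": 0, "spin": 0, "hand": 0.6}, {"dx": 0, "dy": -3, "dz": 0, "spin": 0, "hand": 0.6}, {"dx": 0, "dy": -2, "dz": 0, "spin": 0, "hand": 0.8}, {"dx": 0, "dy": 0, "dz": 0, "spin": 0, "hand": 1}]'

```text
t: 4.15
eef_pos: [0.4542, 0.1624, 0.3538]
ee_rot: [-1.531, 1.57, 0.052]
force: [4.6, -1.6, -1.4]
width: 0.0268
```

Call:
apply_moves --commands '[{"dx": 0, "dy": 0, "dz": 0, "spin": 0, "hand": 1}, {"dx": 0, "dy": 0, "dz": 0, "spin": 0, "hand": 1}, {"dx": 0, "dy": 0, "dz": 0, "spin": 0, "hand": 1}, {"dx": 0, "dy": 0, "dz": 0, "spin": 0, "hand": 1}, {"dx": 0, "dy": 0, "dz": 0, "spin": 0, "hand": 1}]'

```text
t: 4.78
eef_pos: [0.4542, 0.1625, 0.3538]
ee_rot: [-1.872, 1.57, -0.289]
force: [5.6, -3.6, -2.6]
width: 0.0264
```

```bash
python3 st.py; python3 - <<'E'
from station import viewer
import cv2
for n,(a,b,c,d) in {"top":(170,270,240,360),"side":(130,230,320,440)}.items():
    im=viewer.grab_frame(n)[a:b,c:d,::-1]; cv2.imwrite(f"pics/{n}4.png",cv2.resize(im,None,fx=6,fy=6,interpolation=cv2.INTER_CUBIC)[:600])
E
```

```text
t 4.78 tcp [454.2 162.5 353.8] grasp [454.3 162.4 194.8] yaxis deg -179.3 tilt [ 8.e-04 -3.e-04 -1.e+00] F [ 5.6 -3.6 -2.6] M [-0.69 -1.89  0.01] w 26.4 q [ 0.75  0.08 -0.48  0.   -1.01 -0.74]
```

View pics/top4.png

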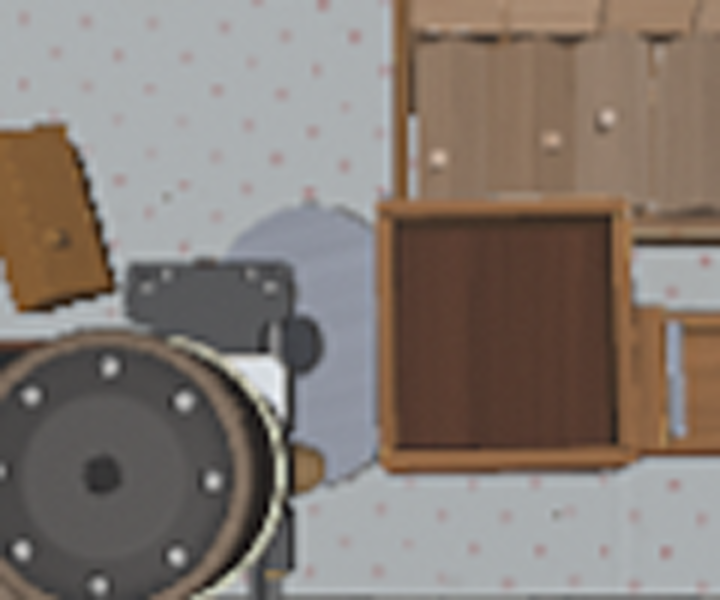

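View pics/side4.png

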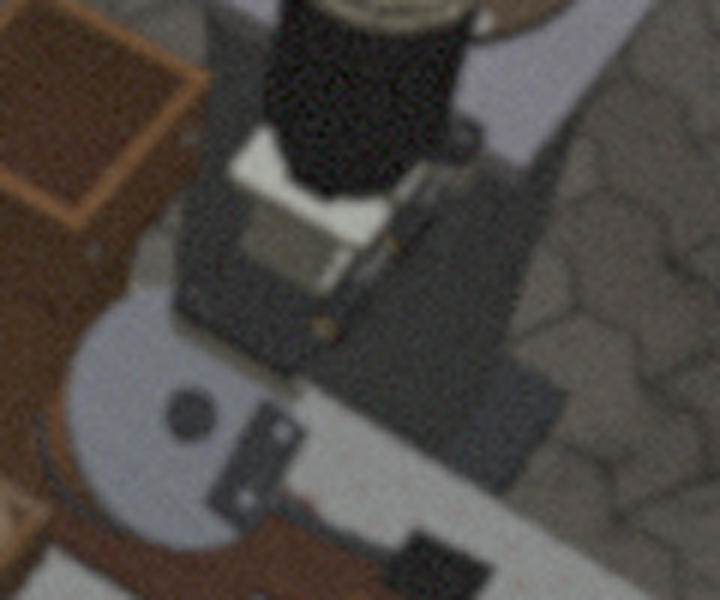

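```bash
python3 - <<'E'
from h import *
p=np.load("p.npy")
for z in(.242,.26,.28):
    W=[[.4542+.0965,.1625+.039,z],[.4542+.0965,.1625-.039,z]]
    print(z,proj("top",W).round(1).tolist(),proj("side",W).round(1).tolist())
im=cv2.imread("pics/top4.png");print(im.shape)
# column gradient profile of hopper left edge and plate right edge in raw
g=cv2.cvtColor(im,cv2.COLOR_BGR2GRAY).astype(float)
print("hopper rows",[round(v) for v in g[240:430,360:400:2].mean(0)])
print("plate",[round(v) for v in g[290:315,280:306:2].mean(0)])
print("platefar rows",[round(v) for v in g[250:285:2,215:285].mean(1)])
print("plateL",[round(v) for v in g[275:315,112:146:2].mean(0)])
print(proj("top",world(p,[(55,-41,337),(-65,-41,337)])))
E
```

```text
0.242 [[262.8, 214.2], [289.6, 214.3]] [[367.0, 200.0], [346.2, 187.1]]
0.26 [[261.9, 213.7], [289.2, 213.8]] [[367.7, 197.0], [346.6, 183.9]]
0.28 [[261.0, 213.1], [288.8, 213.3]] [[368.4, 193.5], [347.1, 180.3]]
(600, 720, 3)
hopper rows [149, 150, 152, 155, 154, 149, 142, 132, 121, 114, 108, 107, 112, 114, 108, 99, 88, 76, 68, 62]
plate [88, 90, 88, 81, 70, 66, 77, 94, 115, 132, 140, 146, 151]
platefar rows [155, 158, 156, 146, 134, 118, 101, 89, 80, 77, 82, 88, 89, 87, 86, 87, 91, 93]
plateL [120, 138, 153, 159, 156, 145, 128, 111, 94, 82, 80, 81, 81, 83, 86, 90, 93]
[[302.70937654 202.95943958]
 [302.92216896 248.17638993]]
```

```bash
python3 - <<'E'
from h import *
p=np.load("p.npy"); p[1]+=0.0
a=cv2.imread("pics/top0.png")[195:260,262:312]; A=cv2.resize(a,None,fx=9,fy=9,interpolation=cv2.INTER_CUBIC)
ax=np.array([0,.5736,.8192]); sl=np.array([0,-.8192,.5736]); x=np.array([1.,0,0])
def circ(c,r): 
    t=np.linspace(0,2*np.pi,60); return c+r*(np.cos(t)[:,None]*x+np.sin(t)[:,None]*sl)
def draw(A,n,of,f,p):
    for P in(circ(hand(p[3],87),14),circ(hand(p[3],14),14),circ(hand(0,18,0),11),circ(hand(0,10,0),75),np.array([(55,-41,337),(-65,-41,337)])):
        q=(proj(n,world(p,P))-of+.5)*f-.5
        cv2.polylines(A,[q.round().astype(int)],False,(0,255,0),1)
draw(A,"top",np.array([262,195]),9,p)
b=cv2.imread("pics/side0.png")[170:230,325:385]; B=cv2.resize(b,None,fx=9,fy=9,interpolation=cv2.INTER_CUBIC)
draw(B,"side",np.array([325,170]),9,p)
cv2.imwrite("pics/ovt.png",A);cv2.imwrite("pics/ovs.png",B)
E
```

```text
(no output)
```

View pics/ovt.png

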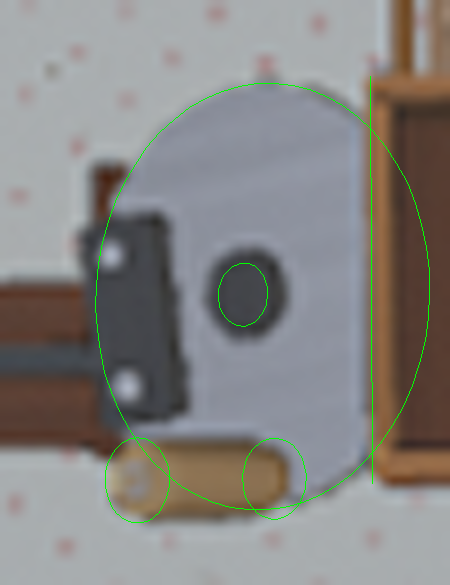

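View pics/ovs.png

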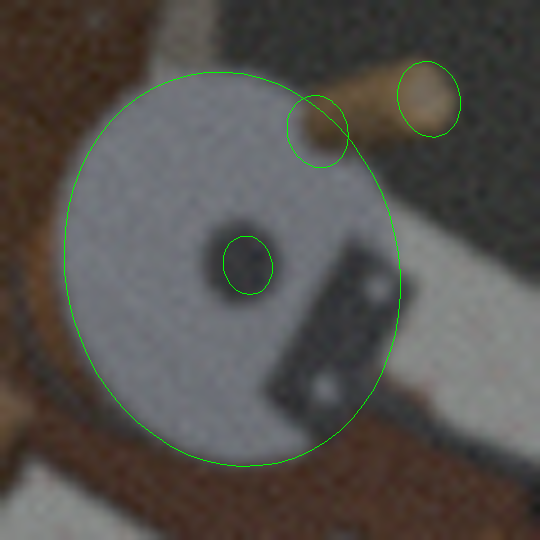

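```bash
python3 - <<'E'
import cv2,numpy as np
a=cv2.imread("pics/top0.png").astype(float)
d=a[:,:,2]-a[:,:,0]  # R-B
print("left edge R-B cols 299..307",d[213:243,299:308].mean(0).round(0))
print("left edge top rows",d[206:212,299:308].mean(0).round(0))
print("right edge cols 341..349 rows 206-218",d[206:218,341:350].mean(0).round(0))
print("front rows 199..207",d[199:208,308:340].mean(1).round(0))
print("near rows 243..253",d[243:254,308:340].mean(1).round(0))
g=a.mean(2)
print("nut cols 282..298",g[224:231,282:300].mean(0).round(0)); print("nut rows 218..238",g[218:238,287:292].mean(1).round(0))
E
```

```text
left edge R-B cols 299..307 [-17. -18. -22.   0.  55.  77.  52.  32.  34.]
left edge top rows [-15. -14. -19.  22.  68.  77.  46.  26.  33.]
right edge cols 341..349 rows 206-218 [23. 68. 77. 82. 32. 12. 13. 14. 14.]
front rows 199..207 [41. 41. 40. 40. 60. 78. 54. 27. 28.]
near rows 243..253 [35. 34. 66. 77. 64. 31. -4. -6. -5. -7. -7.]
nut cols 282..298 [141. 152. 141.  99.  69.  68.  69.  69.  70.  68.  61. 102. 145. 152.
 150. 150. 150. 151.]
nut rows 218..238 [147. 147. 148. 153. 124.  75.  64.  70.  70.  70.  70.  70.  66.  64.
 104. 142. 149. 148. 148. 146.]
```

Call:
apply_moves --commands '[{"dx": 0, "dy": 0, "dz": 0, "spin": 0, "hand": 0.6}, {"dx": 0, "dy": 0, "dz": 0, "spin": 0, "hand": 0.6}, {"dx": 1, "dy": 5, "dz": -1, "spin": 0, "hand": 0.6}, {"dx": 0, "dy": 0, "dz": 0, "spin": 0, "hand": 1}, {"dx": 0, "dy": 0, "dz": 0, "spin": 0, "hand": 1}]' --grip_force 40

```text
t: 5.5
eef_pos: [0.4547, 0.1678, 0.3526]
ee_rot: [1.29, 1.57, 2.873]
force: [-0.6, 0.9, 0.6]
width: 0.025
```

Call:
apply_moves --commands '[{"dx": 0, "dy": 0, "dz": 0, "spin": 0, "hand": 1}, {"dx": 0, "dy": 0, "dz": 0, "spin": 0, "hand": 1}, {"dx": 0, "dy": 0, "dz": 0, "spin": 0, "hand": 1}, {"dx": 0, "dy": 0, "dz": 0, "spin": 0, "hand": 1}, {"dx": 0, "dy": 0, "dz": 0, "spin": 0, "hand": 1}]'

```text
t: 6.12
eef_pos: [0.4547, 0.1676, 0.3526]
ee_rot: [0.568, 1.57, 2.151]
force: [-3.4, 3.9, 0.3]
width: 0.0246
```

```bash
python3 st.py
```

```text
t 6.12 tcp [454.7 167.6 352.6] grasp [454.7 167.7 193.6] yaxis deg -179.3 tilt [-2.e-04  3.e-04 -1.e+00] F [-3.4  3.9  0.3] M [ 1.36  1.25 -0.03] w 24.6 q [ 0.76  0.09 -0.47 -0.   -1.01 -0.75]
```

```bash
python3 - <<'E'
from h import *
ax=np.array([0,.5736,.8192]); sl=np.array([0,-.8192,.5736]); X=np.array([1.,0,0])
def bolts(th,b,s):
    xd=np.cos(th)*X-np.sin(th)*sl; yd=np.cross(ax,xd)
    c=np.array([0,0,122])+s*ax+50*yd
    return np.array([c+b*xd,c-b*xd])
pt=lambda u,of:[(u[0]+.5)/9-.5+of[0],(u[1]+.5)/9-.5+of[1]]
T=np.array([pt((110,255),(262,195)),pt((128,385),(262,195))]);S=np.array([pt((326,389),(325,170)),pt((378,290),(325,170))])
nutT=np.array([288.75,227.2]); nutS=np.array(pt((243,263),(325,170)))
p0=np.load("p.npy")
def res(v):
    p=[v[0],v[1],.0128]; W=world(p,bolts(v[2],v[3],24)); N=world(p,hand(0,18,0)); H=world(p,hand(v[2],87))
    return np.r_[(proj("top",W)-T).ravel(),(proj("side",W)-S).ravel(),(proj("top",N)-nutT).ravel(),(proj("side",N)-nutS).ravel(),(proj("top",H)-pt((129,478),(262,195))).ravel(),(proj("side",H)-pt((432,97),(325,170))).ravel()]
r=least_squares(res,[p0[0],p0[1],.1,25],loss='soft_l1'); print(r.x,res(r.x).round(1))
E
```

```text
[ 0.51817449  0.12362186  0.15855577 23.39108062] [ 0.5  0.1  0.2  0.1 -0.2  0.3  0.1  0.3 -0.4  0.1  0.6  0.2  0.6  0.3
 -0.1  0.3]
```

Call:
apply_moves --commands '[{"dx": 0, "dy": 0, "dz": 0, "spin": 0, "hand": 0.6}, {"dx": -0.3, "dy": 1.5, "dz": 0, "spin": 0, "hand": 0.6}, {"dx": 0, "dy": 0, "dz": 0, "spin": 0, "hand": 0.8}, {"dx": 0, "dy": 0, "dz": 0, "spin": 0, "hand": 1}, {"dx": 0, "dy": 0, "dz": 0, "spin": 0, "hand": 1}]' --grip_force 40

```text
t: 6.75
eef_pos: [0.4545, 0.1689, 0.3527]
ee_rot: [3.073, 1.571, -1.627]
force: [-1.9, -0.8, 0.8]
width: 0.0239
```

```bash
python3 st.py; python3 - <<'E'
import numpy as np
# path table: theta step per row, yaw .0128
th0=.155; c,s=np.cos(.0128),np.sin(.0128)
f=lambda t:np.array([-65*np.cos(t),-53.24*np.sin(t),37.28*np.sin(t)])
ths=th0+np.arange(0,200)*0.0785
P=np.array([f(t) for t in ths]); P[:,:2]=P[:,:2]@np.array([[c,s],[-s,c]])
D=np.diff(P,axis=0)
for i in range(0,90): print(i+1,round(ths[i+1],2),D[i].round(1).tolist())
E
```

```text
t 6.75 tcp [454.5 168.9 352.7] grasp [454.5 168.9 193.7] yaxis deg -179.3 tilt [-0.e+00 -2.e-04 -1.e+00] F [-1.9 -0.8  0.8] M [-0.08  0.14  0.02] w 23.9 q [ 0.76  0.09 -0.47  0.   -1.01 -0.75]
1 0.23 [1.0, -4.1, 2.9]
2 0.31 [1.4, -4.0, 2.8]
3 0.39 [1.8, -3.9, 2.7]
4 0.47 [2.2, -3.8, 2.7]
5 0.55 [2.5, -3.6, 2.6]
6 0.63 [2.9, -3.4, 2.4]
7 0.7 [3.2, -3.2, 2.3]
8 0.78 [3.5, -3.0, 2.2]
9 0.86 [3.8, -2.8, 2.0]
10 0.94 [4.0, -2.5, 1.8]
11 1.02 [4.3, -2.3, 1.6]
12 1.1 [4.5, -2.0, 1.4]
13 1.18 [4.6, -1.7, 1.2]
14 1.25 [4.8, -1.4, 1.0]
15 1.33 [4.9, -1.1, 0.8]
16 1.41 [5.0, -0.8, 0.6]
17 1.49 [5.1, -0.4, 0.4]
18 1.57 [5.1, -0.1, 0.1]
19 1.65 [5.1, 0.2, -0.1]
20 1.72 [5.1, 0.5, -0.3]
21 1.8 [5.0, 0.9, -0.6]
22 1.88 [4.9, 1.2, -0.8]
23 1.96 [4.8, 1.5, -1.0]
24 2.04 [4.6, 1.8, -1.2]
25 2.12 [4.4, 2.1, -1.4]
26 2.2 [4.2, 2.4, -1.6]
27 2.27 [4.0, 2.6, -1.8]
28 2.35 [3.7, 2.9, -2.0]
29 2.43 [3.4, 3.1, -2.1]
30 2.51 [3.1, 3.3, -2.3]
31 2.59 [2.8, 3.5, -2.4]
32 2.67 [2.5, 3.7, -2.5]
33 2.75 [2.1, 3.8, -2.7]
34 2.82 [1.7, 3.9, -2.7]
35 2.9 [1.4, 4.0, -2.8]
36 2.98 [1.0, 4.1, -2.9]
37 3.06 [0.6, 4.2, -2
[... 664 characters left out ...]
 -1.5, 1.0]
64 5.18 [-4.6, -1.8, 1.2]
65 5.26 [-4.4, -2.1, 1.4]
66 5.34 [-4.2, -2.4, 1.6]
67 5.41 [-4.0, -2.6, 1.8]
68 5.49 [-3.7, -2.9, 2.0]
69 5.57 [-3.4, -3.1, 2.1]
70 5.65 [-3.1, -3.3, 2.3]
71 5.73 [-2.8, -3.5, 2.4]
72 5.81 [-2.5, -3.7, 2.5]
73 5.89 [-2.1, -3.8, 2.7]
74 5.96 [-1.7, -3.9, 2.7]
75 6.04 [-1.4, -4.0, 2.8]
76 6.12 [-1.0, -4.1, 2.9]
77 6.2 [-0.6, -4.2, 2.9]
78 6.28 [-0.2, -4.2, 2.9]
79 6.36 [0.2, -4.2, 2.9]
80 6.44 [0.6, -4.1, 2.9]
81 6.51 [1.0, -4.1, 2.9]
82 6.59 [1.4, -4.0, 2.8]
83 6.67 [1.8, -3.9, 2.8]
84 6.75 [2.2, -3.8, 2.7]
85 6.83 [2.5, -3.6, 2.6]
86 6.91 [2.9, -3.5, 2.4]
87 6.98 [3.2, -3.3, 2.3]
88 7.06 [3.5, -3.0, 2.2]
89 7.14 [3.8, -2.8, 2.0]
90 7.22 [4.0, -2.6, 1.8]
```

Call:
apply_moves --commands '[{"dx": 1.0, "dy": -4.1, "dz": 2.9, "spin": 0, "hand": 1}, {"dx": 1.4, "dy": -4.0, "dz": 2.8, "spin": 0, "hand": 1}, {"dx": 1.8, "dy": -3.9, "dz": 2.7, "spin": 0, "hand": 1}, {"dx": 2.2, "dy": -3.8, "dz": 2.7, "spin": 0, "hand": 1}, {"dx": 2.5, "dy": -3.6, "dz": 2.6, "spin": 0, "hand": 1}]'

```text
t: 7.38
eef_pos: [0.4634, 0.1495, 0.3664]
ee_rot: [0.653, 1.57, 2.236]
force: [-1.2, 5.8, -4.6]
width: 0.0242
```

```bash
python3 st.py
```

```text
t 7.38 tcp [463.4 149.5 366.4] grasp [463.4 149.6 207.4] yaxis deg -179.31 tilt [-4.e-04  5.e-04 -1.e+00] F [-1.2  5.8 -4.6] M [ 2.09  0.54 -0.09] w 24.2 q [ 0.72  0.08 -0.45 -0.   -1.05 -0.7 ]
```

Call:
apply_moves --commands '[{"dx": 2.9, "dy": -3.4, "dz": 2.4, "spin": 0, "hand": 1}, {"dx": 3.2, "dy": -3.2, "dz": 2.3, "spin": 0, "hand": 1}, {"dx": 3.5, "dy": -3.0, "dz": 2.2, "spin": 0, "hand": 1}, {"dx": 3.8, "dy": -2.8, "dz": 2.0, "spin": 0, "hand": 1}, {"dx": 4.0, "dy": -2.5, "dz": 1.8, "spin": 0, "hand": 1}]'

```text
t: 8.0
eef_pos: [0.4804, 0.1347, 0.3769]
ee_rot: [1.135, 1.569, 2.717]
force: [-5.7, 7.4, -2.2]
width: 0.0245
```

```bash
python3 st.py
```

```text
t 8.0 tcp [480.4 134.7 376.9] grasp [480.2 134.8 217.9] yaxis deg -179.33 tilt [-1.6e-03  7.0e-04 -1.0e+00] F [-5.7  7.4 -2.2] M [ 2.76  1.91 -0.04] w 24.5 q [ 0.67  0.09 -0.41 -0.   -1.07 -0.65]
```

Call:
apply_moves --commands '[{"dx": 4.3, "dy": -2.2, "dz": 1.6, "spin": 0, "hand": 1}, {"dx": 4.5, "dy": -1.9, "dz": 1.4, "spin": 0, "hand": 1}, {"dx": 4.6, "dy": -1.6, "dz": 1.2, "spin": 0, "hand": 1}, {"dx": 4.8, "dy": -1.3, "dz": 1.0, "spin": 0, "hand": 1}, {"dx": 4.9, "dy": -1.0, "dz": 0.8, "spin": 0, "hand": 1}]'

```text
t: 8.62
eef_pos: [0.503, 0.1265, 0.383]
ee_rot: [1.615, 1.568, -3.085]
force: [-9.5, 4.5, 2.3]
width: 0.024
```

```bash
python3 st.py;  python3 - <<'E'
from station import viewer
import cv2
for n,(a,b,c,d) in {"top":(170,270,240,360),"side":(130,230,300,420)}.items():
    im=viewer.grab_frame(n)[a:b,c:d,::-1]; cv2.imwrite(f"pics/{n}5.png",cv2.resize(im,None,fx=6,fy=6,interpolation=cv2.INTER_CUBIC)[:600])
    if n=="top": break
E
```

```text
t 8.62 tcp [503.  126.5 383. ] grasp [502.6 126.4 224. ] yaxis deg -179.32 tilt [-2.9e-03 -2.0e-04 -1.0e+00] F [-9.5  4.5  2.3] M [ 2.18  3.32 -0.15] w 24.0 q [ 0.62  0.12 -0.36 -0.   -1.1  -0.61]
```

View pics/top5.png

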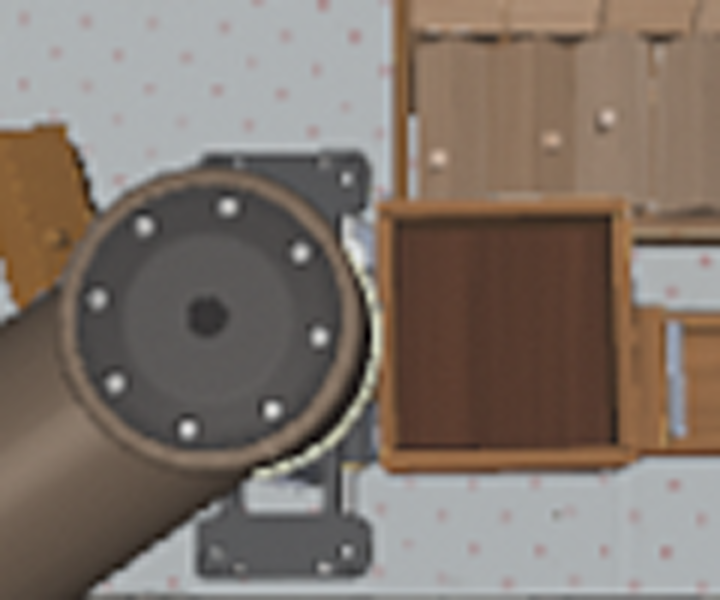

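Call:
apply_moves --commands '[{"dx": 5.0, "dy": -0.7, "dz": 0.6, "spin": 0, "hand": 1}, {"dx": 5.1, "dy": -0.3, "dz": 0.4, "spin": 0, "hand": 1}, {"dx": 5.1, "dy": 0.0, "dz": 0.1, "spin": 0, "hand": 1}, {"dx": 5.1, "dy": 0.2, "dz": -0.1, "spin": 0, "hand": 1}, {"dx": 5.1, "dy": 0.5, "dz": -0.3, "spin": 0, "hand": 1}]'

```text
t: 9.3
eef_pos: [0.5283, 0.1257, 0.384]
ee_rot: [1.94, 1.567, -2.761]
force: [-9.3, 2.5, 5.2]
width: 0.0242
```

```bash
python3 st.py
```

```text
t 9.3 tcp [528.3 125.7 384. ] grasp [527.7 125.5 225. ] yaxis deg -179.32 tilt [-0.0033 -0.0013 -1.    ] F [-9.3  2.5  5.2] M [ 1.22  3.52 -0.1 ] w 24.2 q [ 0.59  0.16 -0.31 -0.   -1.11 -0.58]
```

Call:
apply_moves --commands '[{"dx": 5.0, "dy": 0.9, "dz": -0.5, "spin": 0, "hand": 1}, {"dx": 4.9, "dy": 1.2, "dz": -0.7, "spin": 0, "hand": 1}, {"dx": 4.8, "dy": 1.5, "dz": -0.9, "spin": 0, "hand": 1}, {"dx": 4.6, "dy": 1.8, "dz": -1.1, "spin": 0, "hand": 1}, {"dx": 4.4, "dy": 2.1, "dz": -1.3, "spin": 0, "hand": 1}]'

```text
t: 9.93
eef_pos: [0.552, 0.1328, 0.3796]
ee_rot: [2.154, 1.567, -2.547]
force: [-7.6, 0.3, 5.3]
width: 0.0242
```

```bash
python3 st.py
```

```text
t 9.93 tcp [552.  132.8 379.6] grasp [551.5 132.4 220.6] yaxis deg -179.33 tilt [-0.0034 -0.0023 -1.    ] F [-7.6  0.3  5.3] M [ 0.11  3.1  -0.09] w 24.2 q [ 0.58  0.2  -0.26  0.   -1.11 -0.57]
```

Call:
apply_moves --commands '[{"dx": 4.2, "dy": 2.4, "dz": -1.6, "spin": 0, "hand": 1}, {"dx": 4.0, "dy": 2.6, "dz": -1.8, "spin": 0, "hand": 1}, {"dx": 3.7, "dy": 2.9, "dz": -2.0, "spin": 0, "hand": 1}, {"dx": 3.4, "dy": 3.1, "dz": -2.1, "spin": 0, "hand": 1}, {"dx": 3.1, "dy": 3.3, "dz": -2.3, "spin": 0, "hand": 1}]'

```text
t: 10.55
eef_pos: [0.5709, 0.1469, 0.37]
ee_rot: [2.458, 1.567, -2.243]
force: [-5.6, -1.3, 5.0]
width: 0.0245
```

```bash
python3 st.py
```

```text
t 10.55 tcp [570.9 146.9 370. ] grasp [570.5 146.4 211.1] yaxis deg -179.32 tilt [-0.0022 -0.0028 -1.    ] F [-5.6 -1.3  5. ] M [-0.61  2.16 -0.12] w 24.5 q [ 0.58  0.25 -0.23  0.   -1.1  -0.57]
```

Call:
apply_moves --commands '[{"dx": 2.8, "dy": 3.5, "dz": -2.4, "spin": 0, "hand": 1}, {"dx": 2.5, "dy": 3.7, "dz": -2.5, "spin": 0, "hand": 1}, {"dx": 2.1, "dy": 3.8, "dz": -2.7, "spin": 0, "hand": 1}, {"dx": 1.7, "dy": 3.9, "dz": -2.7, "spin": 0, "hand": 1}, {"dx": 1.4, "dy": 4.0, "dz": -2.8, "spin": 0, "hand": 1}]'

```text
t: 11.18
eef_pos: [0.5819, 0.1665, 0.3565]
ee_rot: [2.761, 1.569, -1.939]
force: [-2.8, -3.0, 1.8]
width: 0.0239
```

```bash
python3 st.py
```

```text
t 11.18 tcp [581.9 166.5 356.5] grasp [581.9 166.2 197.5] yaxis deg -179.32 tilt [-5.0e-04 -1.4e-03 -1.0e+00] F [-2.8 -3.   1.8] M [-1.21  1.04 -0.05] w 23.9 q [ 0.6   0.28 -0.22  0.   -1.08 -0.59]
```

Call:
apply_moves --commands '[{"dx": 1.0, "dy": 4.1, "dz": -2.9, "spin": 0, "hand": 1}, {"dx": 0.6, "dy": 4.2, "dz": -2.9, "spin": 0, "hand": 1}, {"dx": 0.2, "dy": 4.2, "dz": -2.9, "spin": 0, "hand": 1}, {"dx": -0.2, "dy": 4.2, "dz": -2.9, "spin": 0, "hand": 1}, {"dx": -0.6, "dy": 4.1, "dz": -2.9, "spin": 0, "hand": 1}]'

```text
t: 11.8
eef_pos: [0.5828, 0.1882, 0.3412]
ee_rot: [2.028, 1.57, -2.673]
force: [-1.5, -4.8, -2.1]
width: 0.0243
```

```bash
python3 st.py
```

```text
t 11.8 tcp [582.8 188.2 341.2] grasp [582.6 188.1 182.2] yaxis deg -179.3 tilt [-8.e-04 -4.e-04 -1.e+00] F [-1.5 -4.8 -2.1] M [-1.51  0.52 -0.03] w 24.3 q [ 0.63  0.3  -0.22 -0.   -1.05 -0.62]
```

Call:
apply_moves --commands '[{"dx": -1.0, "dy": 4.1, "dz": -2.9, "spin": 0, "hand": 1}, {"dx": -1.4, "dy": 4.0, "dz": -2.8, "spin": 0, "hand": 1}, {"dx": -1.8, "dy": 3.9, "dz": -2.7, "spin": 0, "hand": 1}, {"dx": -2.2, "dy": 3.8, "dz": -2.7, "spin": 0, "hand": 1}, {"dx": -2.5, "dy": 3.6, "dz": -2.6, "spin": 0, "hand": 1}]'

```text
t: 12.42
eef_pos: [0.5736, 0.2075, 0.3276]
ee_rot: [1.901, 1.57, -2.799]
force: [-2.5, -4.4, -4.7]
width: 0.0244
```

```bash
python3 st.py
```

```text
t 12.43 tcp [573.6 207.5 327.6] grasp [573.4 207.5 168.6] yaxis deg -179.31 tilt [-9.e-04 -3.e-04 -1.e+00] F [-2.5 -4.4 -4.7] M [-1.54  0.82 -0.03] w 24.4 q [ 0.67  0.31 -0.24 -0.   -1.02 -0.65]
```

Call:
apply_moves --commands '[{"dx": -2.9, "dy": 3.4, "dz": -2.4, "spin": 0, "hand": 1}, {"dx": -3.2, "dy": 3.2, "dz": -2.3, "spin": 0, "hand": 1}, {"dx": -3.5, "dy": 3.0, "dz": -2.2, "spin": 0, "hand": 1}, {"dx": -3.8, "dy": 2.7, "dz": -2.1, "spin": 0, "hand": 1}, {"dx": -4.0, "dy": 2.4, "dz": -1.9, "spin": 0, "hand": 1}]'

```text
t: 13.05
eef_pos: [0.5561, 0.2223, 0.317]
ee_rot: [1.68, 1.57, -3.02]
force: [-4.2, -4.2, -4.4]
width: 0.0243
```

```bash
python3 st.py
```

```text
t 13.05 tcp [556.1 222.3 317. ] grasp [556.  222.3 158. ] yaxis deg -179.31 tilt [-7.e-04 -1.e-04 -1.e+00] F [-4.2 -4.2 -4.4] M [-1.4   1.22 -0.03] w 24.3 q [ 0.71  0.31 -0.28 -0.   -0.99 -0.69]
```

Call:
apply_moves --commands '[{"dx": -4.3, "dy": 2.3, "dz": -1.6, "spin": 0, "hand": 1}, {"dx": -4.5, "dy": 2.0, "dz": -1.4, "spin": 0, "hand": 1}, {"dx": -4.6, "dy": 1.7, "dz": -1.2, "spin": 0, "hand": 1}, {"dx": -4.8, "dy": 1.4, "dz": -1.0, "spin": 0, "hand": 1}, {"dx": -4.9, "dy": 1.1, "dz": -0.8, "spin": 0, "hand": 1}]'

```text
t: 13.68
eef_pos: [0.5328, 0.2306, 0.3109]
ee_rot: [1.857, 1.57, -2.843]
force: [-2.8, -5.6, -4.4]
width: 0.0247
```

```bash
python3 st.py
```

```text
t 13.68 tcp [532.8 230.6 310.9] grasp [532.6 230.5 151.9] yaxis deg -179.31 tilt [-1.1e-03 -4.0e-04 -1.0e+00] F [-2.8 -5.6 -4.4] M [-1.6   1.14 -0.04] w 24.7 q [ 0.74  0.28 -0.33 -0.   -0.96 -0.73]
```

Call:
apply_moves --commands '[{"dx": -5.0, "dy": 0.6, "dz": -0.7, "spin": 0, "hand": 1}, {"dx": -5.1, "dy": 0.3, "dz": -0.5, "spin": 0, "hand": 1}, {"dx": -5.1, "dy": 0.1, "dz": -0.1, "spin": 0, "hand": 1}, {"dx": -5.1, "dy": -0.2, "dz": 0.1, "spin": 0, "hand": 1}, {"dx": -5.1, "dy": -0.5, "dz": 0.3, "spin": 0, "hand": 1}]'

```text
t: 14.3
eef_pos: [0.5075, 0.2308, 0.3103]
ee_rot: [1.897, 1.57, -2.803]
force: [-3.2, -5.6, -2.7]
width: 0.0242
```

```bash
python3 st.py
```

```text
t 14.3 tcp [507.5 230.8 310.3] grasp [507.4 230.8 151.3] yaxis deg -179.3 tilt [-6.e-04 -2.e-04 -1.e+00] F [-3.2 -5.6 -2.7] M [-1.77  0.9   0.01] w 24.2 q [ 0.78  0.25 -0.38 -0.   -0.95 -0.77]
```

Call:
apply_moves --commands '[{"dx": -5.0, "dy": -0.9, "dz": 0.6, "spin": 0, "hand": 1}, {"dx": -4.9, "dy": -1.2, "dz": 0.8, "spin": 0, "hand": 1}, {"dx": -4.8, "dy": -1.5, "dz": 1.0, "spin": 0, "hand": 1}, {"dx": -4.6, "dy": -1.8, "dz": 1.2, "spin": 0, "hand": 1}, {"dx": -4.4, "dy": -2.1, "dz": 1.4, "spin": 0, "hand": 1}]'

```text
t: 14.92
eef_pos: [0.484, 0.2232, 0.3153]
ee_rot: [2.003, 1.57, -2.697]
force: [-1.5, -5.7, -4.9]
width: 0.0242
```

```bash
python3 st.py
```

```text
t 14.93 tcp [484.  223.2 315.3] grasp [483.9 223.2 156.3] yaxis deg -179.3 tilt [-3.e-04 -1.e-04 -1.e+00] F [-1.5 -5.7 -4.9] M [-1.85  0.38 -0.02] w 24.2 q [ 0.8   0.2  -0.42 -0.   -0.94 -0.79]
```

Call:
apply_moves --commands '[{"dx": -4.2, "dy": -2.5, "dz": 1.5, "spin": 0, "hand": 1}, {"dx": -4.0, "dy": -2.7, "dz": 1.7, "spin": 0, "hand": 1}, {"dx": -3.7, "dy": -3.0, "dz": 1.9, "spin": 0, "hand": 1}, {"dx": -3.4, "dy": -3.2, "dz": 2.1, "spin": 0, "hand": 1}, {"dx": -3.1, "dy": -3.3, "dz": 2.3, "spin": 0, "hand": 1}]'

```text
t: 15.55
eef_pos: [0.4658, 0.2087, 0.3251]
ee_rot: [-0.189, 1.57, 1.394]
force: [-2.7, -2.5, -4.6]
width: 0.0239
```

```bash
python3 st.py
```

```text
t 15.55 tcp [465.8 208.7 325.1] grasp [465.8 208.8 166.1] yaxis deg -179.3 tilt [ 1.e-04  7.e-04 -1.e+00] F [-2.7 -2.5 -4.6] M [-0.39  0.94  0.01] w 23.9 q [ 0.81  0.16 -0.46 -0.   -0.95 -0.79]
```

Call:
apply_moves --commands '[{"dx": -2.8, "dy": -3.5, "dz": 2.4, "spin": 0, "hand": 1}, {"dx": -2.5, "dy": -3.7, "dz": 2.5, "spin": 0, "hand": 1}, {"dx": -2.1, "dy": -3.8, "dz": 2.7, "spin": 0, "hand": 1}, {"dx": -1.7, "dy": -3.9, "dz": 2.7, "spin": 0, "hand": 1}, {"dx": -1.4, "dy": -4.0, "dz": 2.8, "spin": 0, "hand": 1}]'

```text
t: 16.18
eef_pos: [0.4554, 0.1896, 0.3382]
ee_rot: [-0.391, 1.57, 1.192]
force: [-4.4, 1.2, -5.5]
width: 0.0246
```

```bash
python3 st.py
```

```text
t 16.18 tcp [455.4 189.6 338.2] grasp [455.4 189.7 179.2] yaxis deg -179.3 tilt [ 2.e-04  4.e-04 -1.e+00] F [-4.4  1.2 -5.5] M [ 0.4   1.43 -0.06] w 24.6 q [ 0.79  0.12 -0.47 -0.   -0.98 -0.78]
```

Call:
apply_moves --commands '[{"dx": -1.0, "dy": -4.1, "dz": 2.9, "spin": 0, "hand": 1}, {"dx": -0.6, "dy": -4.2, "dz": 2.9, "spin": 0, "hand": 1}, {"dx": -0.2, "dy": -4.2, "dz": 2.9, "spin": 0, "hand": 1}, {"dx": 0.2, "dy": -4.2, "dz": 2.9, "spin": 0, "hand": 1}, {"dx": 0.6, "dy": -4.1, "dz": 2.9, "spin": 0, "hand": 1}]'

```text
t: 16.8
eef_pos: [0.4546, 0.1688, 0.3527]
ee_rot: [-0.613, 1.57, 0.97]
force: [-4.3, 1.9, -3.3]
width: 0.0244
```

```bash
python3 st.py
```

```text
t 16.8 tcp [454.6 168.8 352.7] grasp [454.6 168.9 193.7] yaxis deg -179.3 tilt [ 3.e-04  4.e-04 -1.e+00] F [-4.3  1.9 -3.3] M [ 0.91  1.4  -0.01] w 24.4 q [ 0.76  0.09 -0.47 -0.   -1.01 -0.75]
```

Call:
apply_moves --commands '[{"dx": 1.0, "dy": -4.1, "dz": 2.8, "spin": 0, "hand": 1}, {"dx": 1.4, "dy": -4.0, "dz": 2.7, "spin": 0, "hand": 1}, {"dx": 1.8, "dy": -3.9, "dz": 2.7, "spin": 0, "hand": 1}, {"dx": 2.2, "dy": -3.8, "dz": 2.7, "spin": 0, "hand": 1}, {"dx": 2.5, "dy": -3.6, "dz": 2.6, "spin": 0, "hand": 1}]'

```text
t: 17.42
eef_pos: [0.4635, 0.1496, 0.3663]
ee_rot: [-0.235, 1.57, 1.348]
force: [-4.7, 3.7, -3.2]
width: 0.0244
```

```bash
python3 st.py
```

```text
t 17.43 tcp [463.5 149.6 366.3] grasp [463.5 149.7 207.3] yaxis deg -179.3 tilt [ 2.e-04  8.e-04 -1.e+00] F [-4.7  3.7 -3.2] M [ 1.41  1.85 -0.13] w 24.4 q [ 0.72  0.08 -0.45 -0.   -1.05 -0.7 ]
```

Call:
apply_moves --commands '[{"dx": 2.9, "dy": -3.4, "dz": 2.4, "spin": 0, "hand": 1}, {"dx": 3.2, "dy": -3.2, "dz": 2.3, "spin": 0, "hand": 1}, {"dx": 3.5, "dy": -3.0, "dz": 2.2, "spin": 0, "hand": 1}, {"dx": 3.8, "dy": -2.7, "dz": 2.0, "spin": 0, "hand": 1}, {"dx": 4.0, "dy": -2.4, "dz": 1.8, "spin": 0, "hand": 1}]'

```text
t: 18.05
eef_pos: [0.4806, 0.1348, 0.3769]
ee_rot: [0.943, 1.57, 2.526]
force: [-7.2, 4.7, 0.0]
width: 0.0243
```

```bash
python3 st.py
```

```text
t 18.05 tcp [480.6 134.8 376.9] grasp [480.5 134.9 217.9] yaxis deg -179.31 tilt [-7.e-04  5.e-04 -1.e+00] F [-7.2  4.7  0. ] M [ 1.6   2.75 -0.08] w 24.3 q [ 0.67  0.09 -0.41 -0.   -1.07 -0.65]
```

Call:
apply_moves --commands '[{"dx": 4.3, "dy": -2.2, "dz": 1.6, "spin": 0, "hand": 1}, {"dx": 4.5, "dy": -1.9, "dz": 1.4, "spin": 0, "hand": 1}, {"dx": 4.6, "dy": -1.6, "dz": 1.2, "spin": 0, "hand": 1}, {"dx": 4.8, "dy": -1.3, "dz": 1.0, "spin": 0, "hand": 1}, {"dx": 4.9, "dy": -1.0, "dz": 0.8, "spin": 0, "hand": 1}]'

```text
t: 18.68
eef_pos: [0.5034, 0.1265, 0.3831]
ee_rot: [1.826, 1.569, -2.874]
force: [-10.5, 2.3, 2.1]
width: 0.0243
```

```bash
python3 st.py
```

```text
t 18.68 tcp [503.4 126.5 383.1] grasp [503.2 126.4 224.1] yaxis deg -179.31 tilt [-1.4e-03 -4.0e-04 -1.0e+00] F [-10.5   2.3   2.1] M [ 0.93  3.53 -0.12] w 24.3 q [ 0.62  0.12 -0.36 -0.   -1.09 -0.61]
```

Call:
apply_moves --commands '[{"dx": 5.0, "dy": -0.7, "dz": 0.6, "spin": 0, "hand": 1}, {"dx": 5.1, "dy": -0.3, "dz": 0.4, "spin": 0, "hand": 1}, {"dx": 5.1, "dy": 0.0, "dz": 0.1, "spin": 0, "hand": 1}, {"dx": 5.1, "dy": 0.2, "dz": -0.1, "spin": 0, "hand": 1}, {"dx": 5.1, "dy": 0.5, "dz": -0.3, "spin": 0, "hand": 1}]'

```text
t: 19.3
eef_pos: [0.5289, 0.1259, 0.3839]
ee_rot: [2.236, 1.569, -2.464]
force: [-9.2, 0.9, 4.3]
width: 0.0246
```

```bash
python3 st.py
```

```text
t 19.3 tcp [528.9 125.9 383.9] grasp [528.6 125.7 224.9] yaxis deg -179.31 tilt [-0.0015 -0.0012 -1.    ] F [-9.2  0.9  4.3] M [ 0.28  3.44 -0.2 ] w 24.6 q [ 0.59  0.16 -0.31  0.   -1.11 -0.58]
```

Call:
apply_moves --commands '[{"dx": 5.0, "dy": 0.9, "dz": -0.5, "spin": 0, "hand": 1}, {"dx": 4.9, "dy": 1.2, "dz": -0.7, "spin": 0, "hand": 1}, {"dx": 4.8, "dy": 1.5, "dz": -0.9, "spin": 0, "hand": 1}, {"dx": 4.6, "dy": 1.8, "dz": -1.1, "spin": 0, "hand": 1}, {"dx": 4.4, "dy": 2.1, "dz": -1.3, "spin": 0, "hand": 1}]'

```text
t: 19.92
eef_pos: [0.5526, 0.1332, 0.3794]
ee_rot: [2.397, 1.568, -2.303]
force: [-8.6, -0.8, 2.7]
width: 0.0247
```

```bash
python3 st.py
```

```text
t 19.93 tcp [552.6 133.2 379.4] grasp [552.3 132.9 220.4] yaxis deg -179.31 tilt [-0.0016 -0.0018 -1.    ] F [-8.6 -0.8  2.7] M [-0.36  3.17 -0.06] w 24.7 q [ 0.58  0.2  -0.26  0.   -1.11 -0.57]
```

Call:
apply_moves --commands '[{"dx": 4.2, "dy": 2.4, "dz": -1.6, "spin": 0, "hand": 1}, {"dx": 4.0, "dy": 2.6, "dz": -1.8, "spin": 0, "hand": 1}, {"dx": 3.7, "dy": 2.9, "dz": -2.0, "spin": 0, "hand": 1}, {"dx": 3.4, "dy": 3.1, "dz": -2.1, "spin": 0, "hand": 1}, {"dx": 3.1, "dy": 3.3, "dz": -2.3, "spin": 0, "hand": 1}]'

```text
t: 20.55
eef_pos: [0.5713, 0.1474, 0.3697]
ee_rot: [2.704, 1.569, -1.996]
force: [-7.1, -2.4, 2.9]
width: 0.0245
```

```bash
python3 st.py
```

```text
t 20.55 tcp [571.3 147.4 369.7] grasp [571.1 147.  210.7] yaxis deg -179.31 tilt [-9.0e-04 -2.1e-03 -1.0e+00] F [-7.1 -2.4  2.9] M [-0.71  2.57 -0.08] w 24.5 q [ 0.58  0.25 -0.23  0.   -1.1  -0.57]
```

Call:
apply_moves --commands '[{"dx": 2.8, "dy": 3.5, "dz": -2.4, "spin": 0, "hand": 1}, {"dx": 2.5, "dy": 3.7, "dz": -2.5, "spin": 0, "hand": 1}, {"dx": 2.1, "dy": 3.8, "dz": -2.7, "spin": 0, "hand": 1}, {"dx": 1.7, "dy": 3.9, "dz": -2.7, "spin": 0, "hand": 1}, {"dx": 1.4, "dy": 4.0, "dz": -2.8, "spin": 0, "hand": 1}]'

```text
t: 21.18
eef_pos: [0.582, 0.1663, 0.3566]
ee_rot: [2.921, 1.569, -1.78]
force: [-6.1, -2.2, 2.8]
width: 0.0241
```

```bash
python3 st.py
```

```text
t 21.18 tcp [582.  166.3 356.6] grasp [581.9 166.  197.6] yaxis deg -179.31 tilt [-4.e-04 -2.e-03 -1.e+00] F [-6.1 -2.2  2.8] M [-0.86  2.18 -0.11] w 24.1 q [ 0.6   0.28 -0.22  0.   -1.08 -0.59]
```

Second half of turn two.

Call:
apply_moves --commands '[{"dx": 1.0, "dy": 4.1, "dz": -2.9, "spin": 0, "hand": 1}, {"dx": 0.6, "dy": 4.2, "dz": -2.9, "spin": 0, "hand": 1}, {"dx": 0.2, "dy": 4.2, "dz": -2.9, "spin": 0, "hand": 1}, {"dx": -0.2, "dy": 4.2, "dz": -2.9, "spin": 0, "hand": 1}, {"dx": -0.6, "dy": 4.1, "dz": -2.9, "spin": 0, "hand": 1}]'

```text
t: 21.8
eef_pos: [0.5831, 0.1872, 0.342]
ee_rot: [3.076, 1.569, -1.624]
force: [-5.1, -2.2, 1.2]
width: 0.0245
```

```bash
python3 st.py
```

```text
t 21.8 tcp [583.1 187.2 342. ] grasp [583.1 186.9 183. ] yaxis deg -179.3 tilt [-1.0e-04 -1.9e-03 -1.0e+00] F [-5.1 -2.2  1.2] M [-0.88  1.81 -0.06] w 24.5 q [ 0.63  0.3  -0.22  0.   -1.05 -0.62]
```

Call:
apply_moves --commands '[{"dx": -1.0, "dy": 4.1, "dz": -2.9, "spin": 0, "hand": 1}, {"dx": -1.4, "dy": 4.0, "dz": -2.8, "spin": 0, "hand": 1}, {"dx": -1.8, "dy": 3.9, "dz": -2.7, "spin": 0, "hand": 1}, {"dx": -2.2, "dy": 3.8, "dz": -2.7, "spin": 0, "hand": 1}, {"dx": -2.5, "dy": 3.6, "dz": -2.6, "spin": 0, "hand": 1}]'

```text
t: 22.42
eef_pos: [0.574, 0.2071, 0.3278]
ee_rot: [2.857, 1.57, -1.844]
force: [-5.2, -2.4, 0.2]
width: 0.0244
```

```bash
python3 st.py
```

```text
t 22.43 tcp [574.  207.1 327.8] grasp [573.9 207.  168.8] yaxis deg -179.31 tilt [-3.e-04 -9.e-04 -1.e+00] F [-5.2 -2.4  0.2] M [-0.94  1.72 -0.06] w 24.4 q [ 0.67  0.31 -0.24  0.   -1.02 -0.65]
```

Call:
apply_moves --commands '[{"dx": -2.9, "dy": 3.4, "dz": -2.4, "spin": 0, "hand": 1}, {"dx": -3.2, "dy": 3.2, "dz": -2.3, "spin": 0, "hand": 1}, {"dx": -3.5, "dy": 3.0, "dz": -2.2, "spin": 0, "hand": 1}, {"dx": -3.8, "dy": 2.7, "dz": -2.1, "spin": 0, "hand": 1}, {"dx": -4.0, "dy": 2.4, "dz": -1.9, "spin": 0, "hand": 1}]'

```text
t: 23.05
eef_pos: [0.5565, 0.2221, 0.317]
ee_rot: [-3.037, 1.57, -1.454]
force: [-5.6, -3.1, 1.8]
width: 0.0244
```

```bash
python3 st.py
```

```text
t 23.05 tcp [556.5 222.1 317. ] grasp [556.5 222.1 158. ] yaxis deg -179.29 tilt [ 1.e-04 -4.e-04 -1.e+00] F [-5.6 -3.1  1.8] M [-0.88  1.72 -0.08] w 24.4 q [ 0.71  0.31 -0.28  0.   -0.99 -0.69]
```

Call:
apply_moves --commands '[{"dx": -4.3, "dy": 2.2, "dz": -1.6, "spin": 0, "hand": 1}, {"dx": -4.5, "dy": 1.9, "dz": -1.4, "spin": 0, "hand": 1}, {"dx": -4.6, "dy": 1.6, "dz": -1.2, "spin": 0, "hand": 1}, {"dx": -4.8, "dy": 1.4, "dz": -1.0, "spin": 0, "hand": 1}, {"dx": -4.9, "dy": 1.1, "dz": -0.8, "spin": 0, "hand": 1}]'

```text
t: 23.68
eef_pos: [0.5332, 0.2304, 0.3108]
ee_rot: [-2.613, 1.571, -1.03]
force: [-3.8, -1.8, 1.3]
width: 0.0242
```

```bash
python3 st.py
```

```text
t 23.68 tcp [533.2 230.4 310.8] grasp [533.2 230.4 151.8] yaxis deg -179.3 tilt [ 0. -0. -1.] F [-3.8 -1.8  1.3] M [-0.94  1.29 -0.01] w 24.2 q [ 0.74  0.28 -0.33  0.   -0.96 -0.73]
```

Call:
apply_moves --commands '[{"dx": -5.0, "dy": 0.6, "dz": -0.7, "spin": 0, "hand": 1}, {"dx": -5.1, "dy": 0.3, "dz": -0.5, "spin": 0, "hand": 1}, {"dx": -5.1, "dy": 0.1, "dz": -0.1, "spin": 0, "hand": 1}, {"dx": -5.1, "dy": -0.2, "dz": 0.1, "spin": 0, "hand": 1}, {"dx": -5.1, "dy": -0.5, "dz": 0.3, "spin": 0, "hand": 1}]'

```text
t: 24.3
eef_pos: [0.5079, 0.2308, 0.3101]
ee_rot: [-0.928, 1.57, 0.655]
force: [-2.3, -1.8, 2.5]
width: 0.0244
```

```bash
python3 st.py
```

```text
t 24.3 tcp [507.9 230.8 310.1] grasp [508.  230.8 151.1] yaxis deg -179.29 tilt [ 5.e-04  4.e-04 -1.e+00] F [-2.3 -1.8  2.5] M [-0.49  0.95 -0.07] w 24.4 q [ 0.78  0.25 -0.38  0.   -0.94 -0.77]
```

Call:
apply_moves --commands '[{"dx": -5.0, "dy": -0.9, "dz": 0.6, "spin": 0, "hand": 1}, {"dx": -4.9, "dy": -1.2, "dz": 0.8, "spin": 0, "hand": 1}, {"dx": -4.8, "dy": -1.5, "dz": 1.0, "spin": 0, "hand": 1}, {"dx": -4.6, "dy": -1.8, "dz": 1.2, "spin": 0, "hand": 1}, {"dx": -4.4, "dy": -2.1, "dz": 1.4, "spin": 0, "hand": 1}]'

```text
t: 24.92
eef_pos: [0.4842, 0.2231, 0.3151]
ee_rot: [-0.682, 1.57, 0.901]
force: [-1.8, 0.5, 1.6]
width: 0.0243
```

```bash
python3 st.py
```

```text
t 24.93 tcp [484.2 223.1 315.1] grasp [484.2 223.2 156.1] yaxis deg -179.3 tilt [ 3.e-04  4.e-04 -1.e+00] F [-1.8  0.5  1.6] M [0.1  0.75 0.01] w 24.3 q [ 0.8   0.21 -0.42 -0.   -0.94 -0.79]
```

Call:
apply_moves --commands '[{"dx": -4.2, "dy": -2.5, "dz": 1.5, "spin": 0, "hand": 1}, {"dx": -4.0, "dy": -2.7, "dz": 1.7, "spin": 0, "hand": 1}, {"dx": -3.7, "dy": -3.0, "dz": 1.9, "spin": 0, "hand": 1}, {"dx": -3.4, "dy": -3.2, "dz": 2.1, "spin": 0, "hand": 1}, {"dx": -3.1, "dy": -3.3, "dz": 2.3, "spin": 0, "hand": 1}]'

```text
t: 25.55
eef_pos: [0.4659, 0.2087, 0.3248]
ee_rot: [-0.482, 1.57, 1.101]
force: [-4.0, 3.3, 2.4]
width: 0.0245
```

```bash
python3 st.py
```

```text
t 25.55 tcp [465.9 208.7 324.8] grasp [466.  208.9 165.8] yaxis deg -179.29 tilt [ 6.0e-04  1.1e-03 -1.0e+00] F [-4.   3.3  2.4] M [ 1.55  1.2  -0.06] w 24.5 q [ 0.81  0.16 -0.46 -0.   -0.95 -0.79]
```

Call:
apply_moves --commands '[{"dx": -2.8, "dy": -3.5, "dz": 2.4, "spin": 0, "hand": 1}, {"dx": -2.5, "dy": -3.7, "dz": 2.5, "spin": 0, "hand": 1}, {"dx": -2.1, "dy": -3.8, "dz": 2.7, "spin": 0, "hand": 1}, {"dx": -1.7, "dy": -3.9, "dz": 2.7, "spin": 0, "hand": 1}, {"dx": -1.4, "dy": -4.0, "dz": 2.8, "spin": 0, "hand": 1}]'

```text
t: 26.18
eef_pos: [0.4554, 0.1898, 0.3379]
ee_rot: [-0.403, 1.569, 1.18]
force: [-3.4, 3.9, 1.9]
width: 0.0242
```

```bash
python3 st.py
```

```text
t 26.18 tcp [455.4 189.8 337.9] grasp [455.5 190.  178.9] yaxis deg -179.3 tilt [ 5.0e-04  1.3e-03 -1.0e+00] F [-3.4  3.9  1.9] M [ 1.66  1.07 -0.05] w 24.2 q [ 0.79  0.12 -0.48 -0.   -0.98 -0.78]
```

Last 5 rows' worth of path, slowing to rest, then release.

Call:
apply_moves --commands '[{"dx": -1.0, "dy": -4.1, "dz": 2.9, "spin": 0, "hand": 1}, {"dx": -0.6, "dy": -4.2, "dz": 2.9, "spin": 0, "hand": 1}, {"dx": -0.2, "dy": -4.2, "dz": 2.9, "spin": 0, "hand": 1}, {"dx": 0.2, "dy": -3.8, "dz": 2.7, "spin": 0, "hand": 1}, {"dx": 0.3, "dy": -2.3, "dz": 1.6, "spin": 0, "hand": 1}]'

```text
t: 26.8
eef_pos: [0.4541, 0.1712, 0.3508]
ee_rot: [-0.277, 1.569, 1.306]
force: [-3.5, 6.2, 2.2]
width: 0.0245
```

Call:
apply_moves --commands '[{"dx": 0.2, "dy": -1.5, "dz": 1.1, "spin": 0, "hand": 1}, {"dx": 0.1, "dy": -0.6, "dz": 0.4, "spin": 0, "hand": 1}, {"dx": 0, "dy": 0, "dz": 0, "spin": 0, "hand": 1}, {"dx": 0, "dy": 0, "dz": 0, "spin": 0, "hand": 1}, {"dx": 0, "dy": 0, "dz": 0, "spin": 0, "hand": 1}]'

```text
t: 27.42
eef_pos: [0.4544, 0.1692, 0.3522]
ee_rot: [-0.328, 1.569, 1.255]
force: [-3.8, 4.6, 1.8]
width: 0.0245
```

```bash
python3 st.py
```

```text
t 27.43 tcp [454.4 169.2 352.2] grasp [454.5 169.4 193.2] yaxis deg -179.3 tilt [ 4.0e-04  1.3e-03 -1.0e+00] F [-3.8  4.6  1.8] M [ 1.82  1.28 -0.06] w 24.5 q [ 0.76  0.09 -0.47 -0.   -1.01 -0.75]
```

Call:
apply_moves --commands '[{"dx": 0, "dy": 0, "dz": 0, "spin": 0, "hand": 0.5}, {"dx": 0, "dy": 0, "dz": 0, "spin": 0, "hand": 0.3}, {"dx": 0, "dy": 0, "dz": 0, "spin": 0, "hand": 0.3}, {"dx": 0, "dy": 3, "dz": 15, "spin": 0, "hand": 0.3}, {"dx": 0, "dy": 10, "dz": 20, "spin": 0, "hand": 0.3}]'

```text
t: 28.05
eef_pos: [0.4546, 0.1817, 0.3881]
ee_rot: [2.797, 1.57, -1.904]
force: [0.5, 0.9, -0.5]
width: 0.0608
```

Call:
apply_moves --commands '[{"dx": 0, "dy": 20, "dz": 15, "spin": 0, "hand": 0.5}, {"dx": 10, "dy": 30, "dz": 0, "spin": 0, "hand": 1}, {"dx": 10, "dy": 30, "dz": 0, "spin": 0, "hand": 1}, {"dx": 12, "dy": 20, "dz": 0, "spin": 0, "hand": 1}, {"dx": 10, "dy": 5, "dz": 0, "spin": 0, "hand": 1}]'

```text
t: 28.68
eef_pos: [0.497, 0.288, 0.4028]
ee_rot: [-1.278, 1.57, 0.306]
force: [0.0, -0.3, -0.2]
width: 0.0173
```

```bash
python3 st.py; python3 - <<'E'
from station import viewer
import cv2
for n,(a,b,c,d) in {"top":(170,270,220,350),"side":(110,240,290,450)}.items():
    im=viewer.grab_frame(n)[a:b,c:d,::-1]; cv2.imwrite(f"pics/{n}6.png",cv2.resize(im,None,fx=4.6,fy=4.6,interpolation=cv2.INTER_CUBIC)[:600])
E
```

```text
t 28.68 tcp [497.  288.  402.8] grasp [497.1 288.  243.8] yaxis deg -179.24 tilt [ 5.e-04  2.e-04 -1.e+00] F [ 0.  -0.3 -0.2] M [ 0.07 -0.04  0.02] w 17.3 q [ 0.87  0.2  -0.22  0.   -1.16 -0.85]
```

View pics/top6.png

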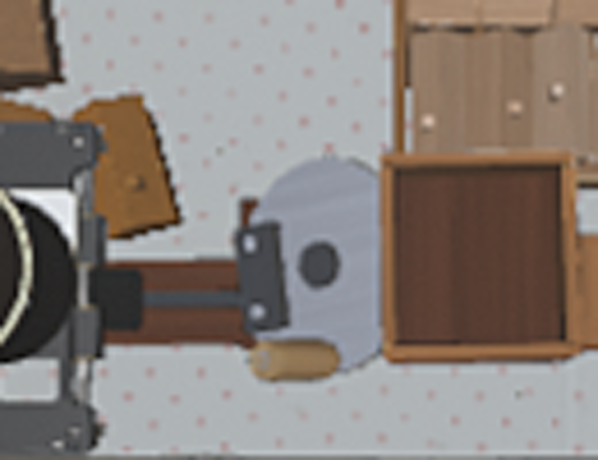

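View pics/side6.png

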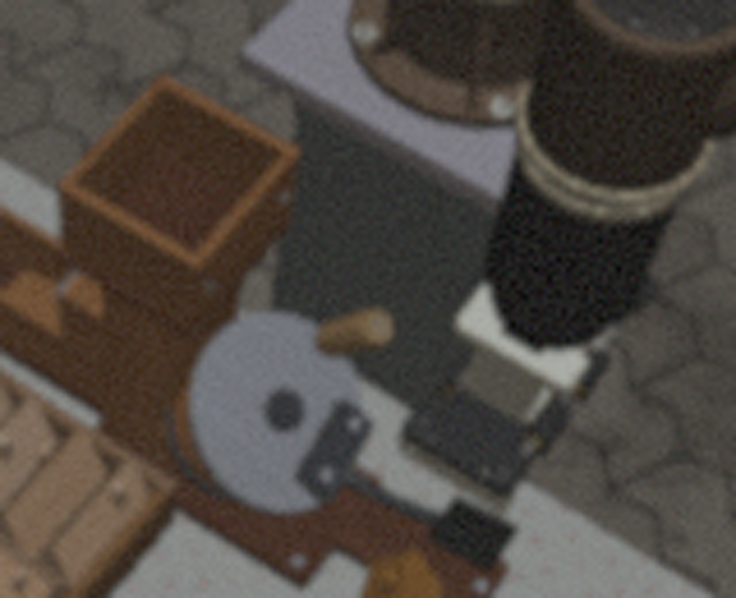

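```bash
python3 - <<'E'
from h import *
for z in(0.03,0.08,0.125):
  for px in[(236,193),(252,190),(260,218),(243,222),(210,192),(234,206),(192,246)]:
    s=least_squares(lambda v:(proj("top",[v[0],v[1],z])[0]-px),[.5,.2]).x; print(z,px,s.round(3))
E
```

```text
0.03 (236, 193) [0.64  0.323]
0.03 (252, 190) [0.651 0.268]
0.03 (260, 218) [0.554 0.239]
0.03 (243, 222) [0.54  0.297]
0.03 (210, 192) [0.643 0.414]
0.03 (234, 206) [0.595 0.329]
0.03 (192, 246) [0.457 0.469]
0.08 (236, 193) [0.634 0.313]
0.08 (252, 190) [0.644 0.26 ]
0.08 (260, 218) [0.551 0.232]
0.08 (243, 222) [0.537 0.288]
0.08 (210, 192) [0.637 0.4  ]
0.08 (234, 206) [0.59  0.319]
0.08 (192, 246) [0.458 0.454]
0.125 (236, 193) [0.628 0.304]
0.125 (252, 190) [0.638 0.253]
0.125 (260, 218) [0.548 0.225]
0.125 (243, 222) [0.535 0.279]
0.125 (210, 192) [0.631 0.388]
0.125 (234, 206) [0.586 0.31 ]
0.125 (192, 246) [0.458 0.44 ]
```

```bash
python3 - <<'E'
import cv2
a=cv2.imread("pics/top0.png")[150:270,170:310]; cv2.imwrite("pics/topd.png",cv2.resize(a,None,fx=5,fy=5,interpolation=cv2.INTER_CUBIC))
a=cv2.imread("pics/side0.png")[200:330,330:480]; cv2.imwrite("pics/sided.png",cv2.resize(a,None,fx=4.5,fy=4.5,interpolation=cv2.INTER_CUBIC))
E
```

View pics/topd.png

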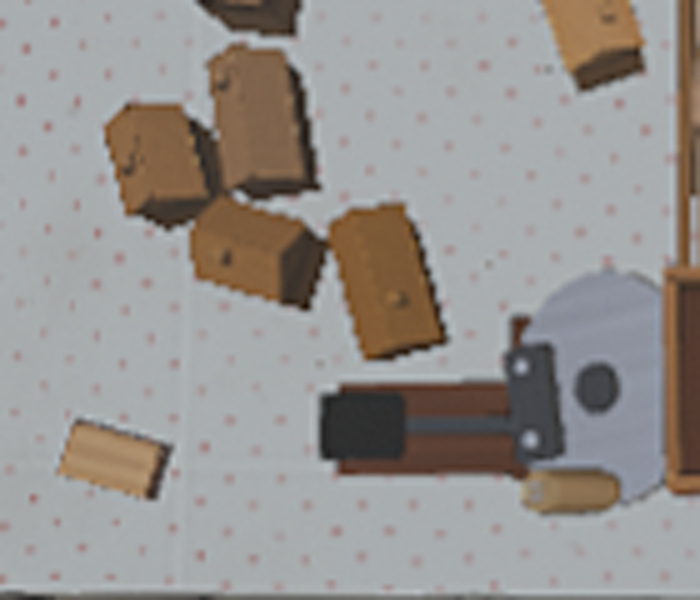

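View pics/sided.png

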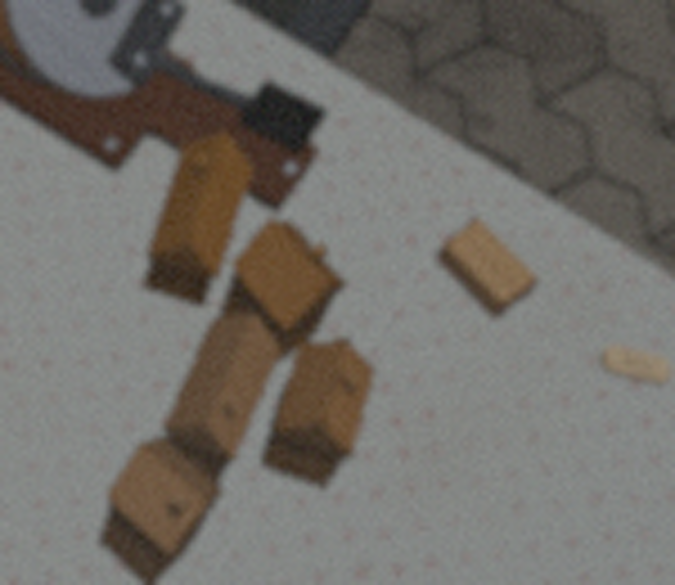

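Call:
apply_moves --commands '[{"dx": -2, "dy": 3, "dz": 0, "spin": 10, "hand": 1}, {"dx": -2, "dy": 3, "dz": 0, "spin": 10, "hand": 1}, {"dx": -2, "dy": 3, "dz": 0, "spin": 10, "hand": 1}, {"dx": -3, "dy": 2, "dz": 0, "spin": 10, "hand": 1}, {"dx": 0, "dy": 0, "dz": -10, "spin": 10, "hand": 1}]'

```text
t: 29.4
eef_pos: [0.4873, 0.2972, 0.3933]
ee_rot: [-1.678, 1.569, 0.783]
force: [0.5, -0.4, -0.5]
width: 0.0002
```

Call:
apply_moves --commands '[{"dx": 0, "dy": 0, "dz": -20, "spin": 10, "hand": 1}, {"dx": 0, "dy": 0, "dz": -25, "spin": 10, "hand": 1}, {"dx": 0, "dy": 0, "dz": -25, "spin": 10, "hand": 1}, {"dx": 0, "dy": 0, "dz": -25, "spin": 10, "hand": 1}, {"dx": 0, "dy": 0, "dz": -15, "spin": 0, "hand": 1}]'

```text
t: 30.02
eef_pos: [0.4872, 0.2969, 0.2814]
ee_rot: [0.801, 1.57, -2.33]
force: [0.9, -0.7, -0.2]
width: 0.0007
```

```bash
python3 st.py; python3 - <<'E'
from station import viewer
import cv2
for n,(a,b,c,d) in {"top":(150,270,170,310),"side":(110,240,320,480)}.items():
    im=viewer.grab_frame(n)[a:b,c:d,::-1]; cv2.imwrite(f"pics/{n}7.png",cv2.resize(im,None,fx=4.6,fy=4.6,interpolation=cv2.INTER_CUBIC)[:600])
E
```

```text
t 30.02 tcp [487.2 296.9 281.4] grasp [487.1 296.8 122.4] yaxis deg -89.41 tilt [-7.e-04 -7.e-04 -1.e+00] F [ 0.9 -0.7 -0.2] M [-0.05 -0.03 -0.06] w 0.7 q [ 0.89  0.3  -0.38 -0.   -0.89  0.69]
```

View pics/top7.png

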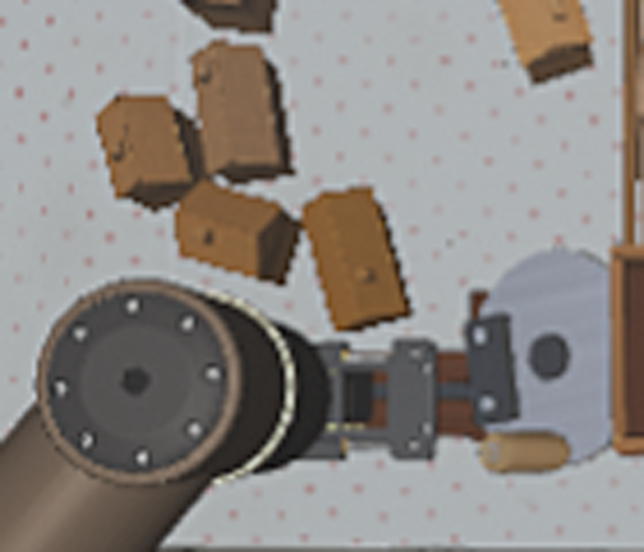

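View pics/side7.png

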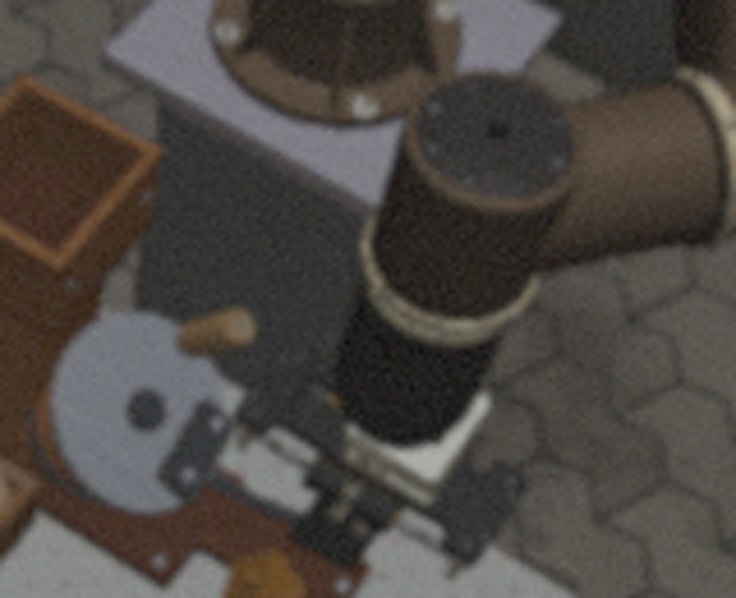

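Call:
apply_moves --commands '[{"dx": 1, "dy": 6, "dz": -4, "spin": 0, "hand": 1}, {"dx": 0, "dy": 0, "dz": -4, "spin": 0, "hand": 1}, {"dx": 0, "dy": 0, "dz": -3, "spin": 0, "hand": 1}, {"dx": 0, "dy": 0, "dz": -2, "spin": 0, "hand": 1}, {"dx": 0, "dy": 0, "dz": -2, "spin": 0, "hand": 1}]'

```text
t: 30.75
eef_pos: [0.4887, 0.3042, 0.2674]
ee_rot: [-2.285, 1.569, 0.868]
force: [-0.9, 2.8, 3.1]
width: 0.0004
```

```bash
python3 st.py
```

```text
t 30.75 tcp [488.7 304.2 267.4] grasp [488.8 304.4 108.4] yaxis deg -89.3 tilt [ 9.e-04  1.e-03 -1.e+00] F [-0.9  2.8  3.1] M [ 0.56  0.11 -0.06] w 0.4 q [ 0.9   0.32 -0.39  0.   -0.86  0.69]
```

Call:
apply_moves --commands '[{"dx": 0, "dy": 0.8, "dz": -3, "spin": 0, "hand": 1}, {"dx": 0, "dy": 0.8, "dz": -3.5, "spin": 0, "hand": 1}, {"dx": 0, "dy": 0.7, "dz": -4, "spin": 0, "hand": 1}, {"dx": 0, "dy": 0.6, "dz": -4, "spin": 0, "hand": 1}, {"dx": 0, "dy": 0.5, "dz": -4, "spin": 0, "hand": 1}]'

```text
t: 31.38
eef_pos: [0.4887, 0.3074, 0.2484]
ee_rot: [-2.65, 1.57, 0.504]
force: [0.5, 1.0, 3.8]
width: 0.0006
```

```bash
python3 st.py
```

```text
t 31.38 tcp [488.7 307.4 248.4] grasp [488.7 307.4  89.4] yaxis deg -89.29 tilt [ 4.e-04  2.e-04 -1.e+00] F [0.5 1.  3.8] M [ 0.4  -0.29 -0.01] w 0.6 q [ 0.9   0.35 -0.4   0.   -0.82  0.68]
```

Call:
apply_moves --commands '[{"dx": 0, "dy": 0.4, "dz": -4, "spin": 0, "hand": 1}, {"dx": 0, "dy": 0.3, "dz": -4, "spin": 0, "hand": 1}, {"dx": 0, "dy": 0.2, "dz": -4, "spin": 0, "hand": 1}, {"dx": 0, "dy": 0.1, "dz": -4, "spin": 0, "hand": 1}, {"dx": 0, "dy": 0, "dz": -3, "spin": 0, "hand": 1}]'

```text
t: 32.0
eef_pos: [0.4886, 0.3082, 0.2296]
ee_rot: [2.635, 1.57, -0.494]
force: [-0.1, 0.5, 6.6]
width: 0.0004
```

```bash
python3 st.py
```

```text
t 32.0 tcp [488.6 308.2 229.6] grasp [488.7 308.2  70.6] yaxis deg -89.29 tilt [ 3.e-04 -2.e-04 -1.e+00] F [-0.1  0.5  6.6] M [-0.02 -0.19 -0.02] w 0.4 q [ 0.9   0.37 -0.42  0.   -0.78  0.68]
```

Call:
apply_moves --commands '[{"dx": 0, "dy": 0, "dz": -2.5, "spin": 0, "hand": 1}, {"dx": 0, "dy": 0, "dz": -1.5, "spin": 0, "hand": 1}, {"dx": 0, "dy": 0, "dz": -1, "spin": 0, "hand": 1}, {"dx": 0, "dy": 0, "dz": 0, "spin": 0, "hand": 1}, {"dx": 0, "dy": 0, "dz": 0, "spin": 0, "hand": 1}]'

```text
t: 32.62
eef_pos: [0.4887, 0.3081, 0.2261]
ee_rot: [-3.134, 1.57, 0.02]
force: [-4.0, -1.8, 19.2]
width: 0.0004
```

Call:
apply_moves --commands '[{"dx": 0, "dy": 0, "dz": 0, "spin": 0, "hand": 1}, {"dx": 0, "dy": 0, "dz": 0, "spin": 0, "hand": 1}, {"dx": 0, "dy": 0, "dz": 0, "spin": 0, "hand": 1}, {"dx": 0, "dy": 0, "dz": 0, "spin": 0, "hand": 1}, {"dx": 0, "dy": 0, "dz": 0, "spin": 0, "hand": 1}]'

```text
t: 33.25
eef_pos: [0.4886, 0.3082, 0.2261]
ee_rot: [-3.126, 1.57, 0.029]
force: [-4.5, -2.2, 18.7]
width: 0.0003
```

```bash
cat > look.py <<'E'
import sys
from station import viewer
import cv2
k=sys.argv[1]
for n,(a,b,c,d) in {"top":(190,260,300,400),"side":(130,220,255,370)}.items():
    im=viewer.grab_frame(n)[a:b,c:d,::-1]; cv2.imwrite(f"pics/{n}{k}.png",cv2.resize(im,None,fx=6,fy=6,interpolation=cv2.INTER_CUBIC)[:600])
E
python3 st.py; python3 look.py 8
```

```text
t 33.25 tcp [488.6 308.2 226.1] grasp [488.8 308.2  67.1] yaxis deg -89.26 tilt [ 9.e-04  0.e+00 -1.e+00] F [-4.5 -2.2 18.7] M [-0.9   1.37 -0.05] w 0.3 q [ 0.9   0.38 -0.42  0.   -0.77  0.68]
```

View pics/top8.png

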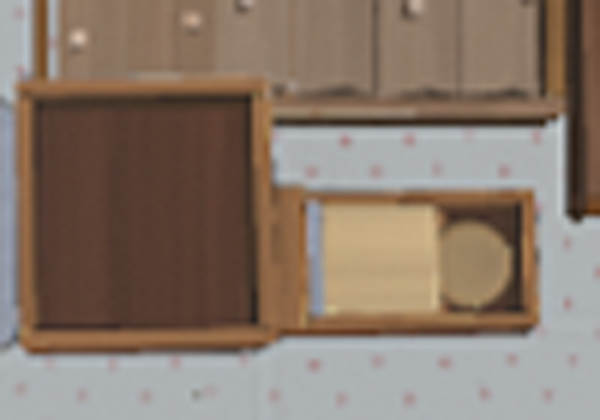

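View pics/side8.png

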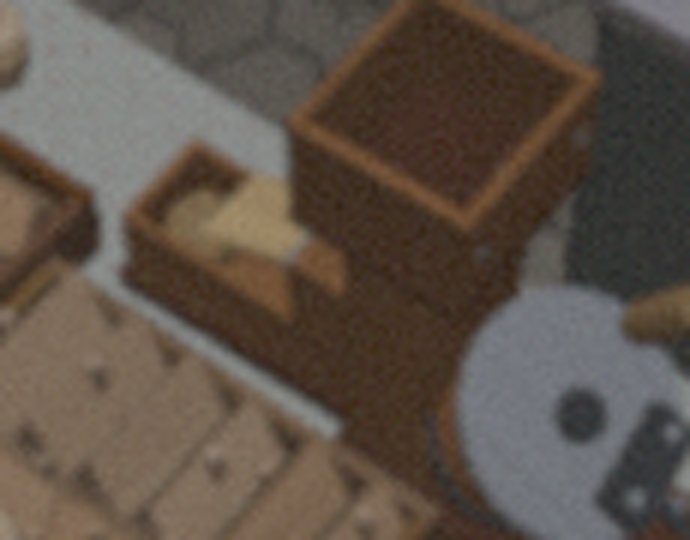

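Call:
apply_moves --commands '[{"dx": 0, "dy": 0, "dz": 1.5, "spin": 0, "hand": 1}, {"dx": 0, "dy": 0, "dz": 2, "spin": 0, "hand": 1}, {"dx": 0, "dy": 0, "dz": 3, "spin": 0, "hand": 1}, {"dx": 0, "dy": -0.1, "dz": 3, "spin": 0, "hand": 1}, {"dx": 0, "dy": -0.1, "dz": 3, "spin": 0, "hand": 1}]'

```text
t: 33.98
eef_pos: [0.4886, 0.3081, 0.2373]
ee_rot: [-2.76, 1.57, 0.394]
force: [0.8, 0.9, 5.1]
width: 0.0006
```

Call:
apply_moves --commands '[{"dx": 0, "dy": -0.2, "dz": 3, "spin": 0, "hand": 1}, {"dx": 0, "dy": -0.3, "dz": 3, "spin": 0, "hand": 1}, {"dx": 0, "dy": -0.4, "dz": 3, "spin": 0, "hand": 1}, {"dx": 0, "dy": -0.4, "dz": 3, "spin": 0, "hand": 1}, {"dx": 0, "dy": -0.5, "dz": 3, "spin": 0, "hand": 1}]'

```text
t: 34.6
eef_pos: [0.4886, 0.3065, 0.2523]
ee_rot: [-2.153, 1.57, 1.001]
force: [0.5, 3.6, 4.1]
width: 0.0007
```

```bash
python3 st.py
```

```text
t 34.6 tcp [488.6 306.5 252.3] grasp [488.7 306.6  93.3] yaxis deg -89.3 tilt [ 4.e-04  6.e-04 -1.e+00] F [0.5 3.6 4.1] M [ 1.29 -0.23 -0.01] w 0.7 q [ 0.9   0.34 -0.4  -0.   -0.83  0.68]
```

Call:
apply_moves --commands '[{"dx": 0, "dy": -0.5, "dz": 3, "spin": 0, "hand": 1}, {"dx": 0, "dy": -0.5, "dz": 2.5, "spin": 0, "hand": 1}, {"dx": 0, "dy": -0.5, "dz": 2.5, "spin": 0, "hand": 1}, {"dx": 0, "dy": -0.4, "dz": 2, "spin": 0, "hand": 1}, {"dx": 0, "dy": -0.4, "dz": 2, "spin": 0, "hand": 1}]'

```text
t: 35.22
eef_pos: [0.4884, 0.3036, 0.264]
ee_rot: [0.872, 1.57, -2.258]
force: [0.6, 1.3, 3.3]
width: 0.0003
```

```bash
python3 st.py
```

```text
t 35.23 tcp [488.4 303.6 264. ] grasp [488.3 303.5 105. ] yaxis deg -89.31 tilt [-5.e-04 -7.e-04 -1.e+00] F [0.6 1.3 3.3] M [ 0.41 -0.34 -0.02] w 0.3 q [ 0.9   0.33 -0.39 -0.   -0.85  0.69]
```

Call:
apply_moves --commands '[{"dx": 0, "dy": -0.2, "dz": 1, "spin": 0, "hand": 1}, {"dx": 0, "dy": -0.2, "dz": 1, "spin": 0, "hand": 1}, {"dx": 0, "dy": -0.2, "dz": 0.8, "spin": 0, "hand": 1}, {"dx": 0, "dy": -0.1, "dz": 0.8, "spin": 0, "hand": 1}, {"dx": 0, "dy": 0, "dz": 0.8, "spin": 0, "hand": 1}]'

```text
t: 35.85
eef_pos: [0.4884, 0.3029, 0.2683]
ee_rot: [0.933, 1.57, -2.197]
force: [0.8, -1.0, 1.7]
width: 0.0002
```

```bash
python3 st.py
```

```text
t 35.85 tcp [488.4 302.9 268.3] grasp [488.3 302.8 109.3] yaxis deg -89.31 tilt [-6.e-04 -8.e-04 -1.e+00] F [ 0.8 -1.   1.7] M [-0.47 -0.45  0.02] w 0.2 q [ 0.9   0.32 -0.39  0.   -0.86  0.69]
```

Call:
apply_moves --commands '[{"dx": 0, "dy": 0, "dz": 0.8, "spin": 0, "hand": 1}, {"dx": 0, "dy": 0, "dz": 0.8, "spin": 0, "hand": 1}, {"dx": 0, "dy": 0, "dz": 0.8, "spin": 0, "hand": 1}, {"dx": 0, "dy": 0, "dz": 0.8, "spin": 0, "hand": 1}, {"dx": 0, "dy": 0, "dz": 0.8, "spin": 0, "hand": 1}]'

```text
t: 36.48
eef_pos: [0.4885, 0.3035, 0.2724]
ee_rot: [-1.607, 1.57, 1.547]
force: [-0.2, -0.3, -0.2]
width: 0.0006
```

```bash
python3 st.py
```

```text
t 36.48 tcp [488.5 303.5 272.4] grasp [488.5 303.5 113.4] yaxis deg -89.3 tilt [ 0.e+00  4.e-04 -1.e+00] F [-0.2 -0.3 -0.2] M [-0.04 -0.03 -0.  ] w 0.6 q [ 0.9   0.32 -0.38 -0.   -0.87  0.69]
```

Free of the pedal; retreat upward and check.

Call:
apply_moves --commands '[{"dx": 0, "dy": 0, "dz": 6, "spin": 0, "hand": 1}, {"dx": 0, "dy": 5, "dz": 25, "spin": 0, "hand": 1}, {"dx": 0, "dy": 10, "dz": 40, "spin": 0, "hand": 1}, {"dx": 0, "dy": 20, "dz": 40, "spin": 0, "hand": 1}, {"dx": 0, "dy": 10, "dz": 15, "spin": 0, "hand": 1}]'

```text
t: 37.1
eef_pos: [0.4888, 0.3493, 0.4017]
ee_rot: [-2.315, 1.566, 0.84]
force: [0.1, 0.5, -0.9]
width: 0.0004
```

Call:
apply_moves --commands '[{"dx": 0, "dy": 20, "dz": 0, "spin": 0, "hand": 1}, {"dx": 0, "dy": 40, "dz": 0, "spin": 0, "hand": 1}, {"dx": 0, "dy": 40, "dz": 0, "spin": 0, "hand": 1}, {"dx": 0, "dy": 20, "dz": 0, "spin": 0, "hand": 1}, {"dx": 0, "dy": 0, "dz": 0, "spin": 0, "hand": 1}]'

```text
t: 37.72
eef_pos: [0.4881, 0.4697, 0.3961]
ee_rot: [0.936, 1.568, -2.192]
force: [-0.5, -0.1, -0.1]
width: 0.0007
```

```bash
python3 st.py; python3 - <<'E'
from station import viewer
import cv2
for n,(a,b,c,d) in {"top":(180,270,215,455),"side":(120,270,255,450)}.items():
    f=viewer.grab_frame(n); cv2.imwrite(f"pics/{n}9f.png",f[:,:,::-1]); im=f[a:b,c:d,::-1]; cv2.imwrite(f"pics/{n}9.png",cv2.resize(im,None,fx=3.3 if n=='top' else 4,fy=3.3 if n=='top' else 4,interpolation=cv2.INTER_CUBIC)[:600])
E
```

```text
t 37.73 tcp [488.1 469.7 396.1] grasp [487.8 469.3 237.1] yaxis deg -89.24 tilt [-0.0019 -0.0026 -1.    ] F [-0.5 -0.1 -0.1] M [-0.16  0.01  0.02] w 0.7 q [ 1.05  0.37  0.01 -0.   -1.21  0.53]
```

View pics/top9.png

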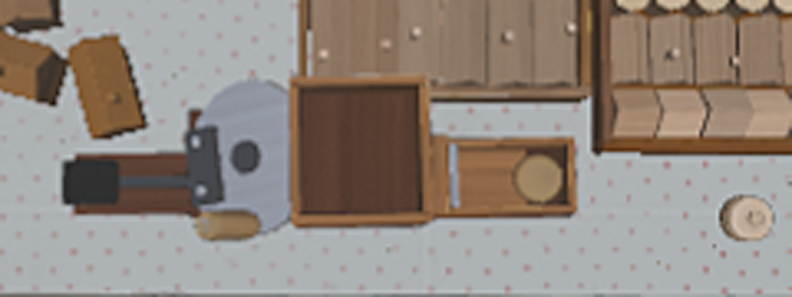

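View pics/side9.png

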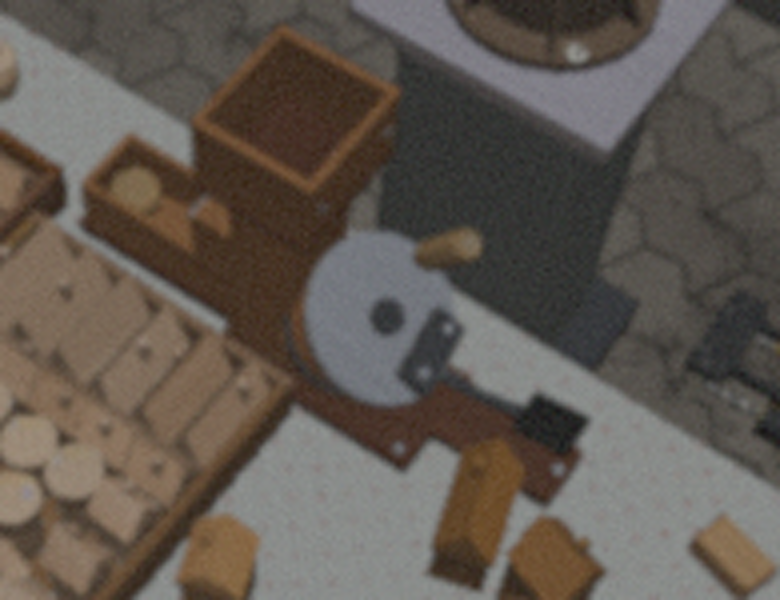

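```bash
python3 - <<'E'
from h import *
p=np.load("p.npy"); print(proj("top",world(p,[(-20,-286,42)])),proj("side",world(p,[(-20,-286,42)])))
a=cv2.imread("pics/top0.png").astype(int);b=cv2.imread("pics/top9f.png").astype(int)
d=np.abs(a-b).sum(2)>60
for n,(r0,r1,c0,c1) in dict(wheel=(195,260,265,302),pedal=(220,250,225,265),lid=(215,247,345,360),jar=(235,255,430,452),block=(225,255,178,208),house=(185,225,232,262)).items(): print(n,d[r0:r1,c0:c1].sum())
E
```

```text
[[377.92246253 233.70955176]] [[288.42920409 168.55287474]]
wheel 20
pedal 0
lid 0
jar 1
block 366
house 0
```

```bash
python3 -c "
from station import arm
print(arm.job_done())"
```

```text
the job is handed in; nothing more can be done
None
```

The job is done and handed in at about 37.8 s of the 72 s allowed.

- **Crank:** I gripped the handle near its outer end, because the interface could not tilt the tool. I cranked two full turns at an even 10 s per turn. Force on the hand stayed under about 12 N while cranking, with no contact with the hopper. I let go with the weight about 0.15 rad off the bottom, the same angle as at the start.
- **Grip:** It took three tries before the first turn. The handle is thinner at its outer end (about 24 mm between the pads), and I needed a position that cleared the hopper.
- **Pedal and ball:** I pressed the pedal to its stop (about 19 N). The ball rolled to the end of the trough. I then eased the pedal up over about 3 s, staying in contact until the force reached zero.

**Last checks:**
- The ball appears at pixel (378, 234) in the top picture; the trough end works out to (378, 234).
- Pedal and lid look the same as in the first picture, so the lid is shut. The wheel shows only a small difference.
- The house and jar are unchanged in the top picture.
- The arm hides the sanding block in the top picture, so its comparison failed there. The side picture shows it where it was.
- The robot is touching nothing.

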